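Weigh out heat sinks on the spring scale

TASK

Top up the spring scale: take heat sinks from the sloping rack, one at a time, lifting each clear of the lip, and set it gently base-down on the pan, until the pointer comes to rest between the two lines on the white plate. Leave the heat sinks that are not needed in the rack, and leave the spool and the transformer standing nearby where they are.

Things in the scene. Friction and masses are not known exactly. Their poses are not given: they have to be found in the camera images.
- sink1_mid (a point): centre (half-way up) of one of four alike bare-aluminium finned heat sinks: 30 mm wide (x), 90 mm long (y), 45 mm high (z, fins up); flat underside, flat outer fins to grip across the 30 mm width. About 150 g, up to 8 % more or less. Starts on the rack's lower row, its z axis leaning 30 degrees from vertical towards the robot
- sink2_mid (a point): centre (half-way up) of one of four alike bare-aluminium finned heat sinks: 30 mm wide (x), 90 mm long (y), 45 mm high (z, fins up); flat underside, flat outer fins to grip across the 30 mm width. About 150 g, up to 8 % more or less. Starts on the rack's lower row, its z axis leaning 30 degrees from vertical towards the robot
- sink3_mid (a point): centre (half-way up) of one of four alike bare-aluminium finned heat sinks: 30 mm wide (x), 90 mm long (y), 45 mm high (z, fins up); flat underside, flat outer fins to grip across the 30 mm width. About 150 g, up to 8 % more or less. Starts on the rack's upper row, its z axis leaning 30 degrees from vertical towards the robot
- sink4_mid (a point): centre (half-way up) of one of four alike bare-aluminium finned heat sinks: 30 mm wide (x), 90 mm long (y), 45 mm high (z, fins up); flat underside, flat outer fins to grip across the 30 mm width. About 150 g, up to 8 % more or less. Starts on the rack's upper row, its z axis leaning 30 degrees from vertical towards the robot
- rack: fixed grey rack, flat bed 215 mm up the slope, 240 mm wide, rising away from the robot at 30 degrees; origin on the bench under the bed's middle (bed 88 mm up there), x horizontal up-slope, y across. Heat sinks lie in two rows of two, long side across the slope, each row against a steel lip 10 mm high (square to the bed) on its down-slope side. Rows 105 mm apart along the slope, neighbours about 120 mm
- scale: fixed base of a spring scale, grey, 180 x 150 x 45 mm; origin on the bench under the pan's centre, z up. At its +y side stands a white plate 50 mm wide (y), 138 mm high above the bench, with two black lines across it
- pan (a joint): how far the load has sunk the pan on its spring, in m: 0 empty, 0.058 at the bottom stop. The pan moves straight up and down on a soft spring (105 N/m: each heat sink sinks it about 14 mm), damped, settling in about a second
- carriage (a joint): preset of the spring's foot, in m: how far the empty pan was set down by hand beforehand, 0.002 to 0.0215; stiff, stays put. The pointer is level with the upper line when carriage + pan = 0.040 and with the lower line at 0.057, so two or three heat sinks are wanted
- pan_floor (a point): centre of the pan's flat inner floor (moves with the pan): a steel pan 200 mm long inside along its x, 130 mm along its y, with a rim 8 mm high; floor 135 mm above the bench less carriage and pan values. Room for three heat sinks side by side along x, 60 mm apart, long side along y
- pointer (a point): thin brass pointer fixed to the pan's +y side, 4 mm below the pan's floor level, lying across the white plate; moves with the pan
- line_upper (a point): upper black line on the white plate (fixed), 91 mm above the bench
- line_lower (a point): lower black line on the white plate (fixed), 17 mm below the upper one
- spool: white plastic spool standing on end, 44 mm across, 34 mm high; bystander, stands between rack and scale; origin at its underside
- transformer: iron-core transformer, 74 x 70 x 55 mm; bystander behind rack and scale; origin at its underside
Things that resemble listed ones, but are neither listed nor needed, are in the scene too. What is shaped like the part that bears sink4_mid but blue or green is not meant.

How it is judged:
On the way:
1. a first heat sink stands base-down on the pan, let go, with the pointer still above the upper line ((((x of sink1_mid in the frame of pan_floor between -0.105 and 0.105 m and y of sink1_mid in the frame of pan_floor between -0.07 and 0.07 m and z of sink1_mid in the frame of pan_floor between 0.015 and 0.03 m and angle between sink1_mid's own z axis and vertical below 0.2 rad) and contact force between the fingers and sink1 below 0.1 N) or ((x of sink2_mid in the frame of pan_floor between -0.105 and 0.105 m and y of sink2_mid in the frame of pan_floor between -0.07 and 0.07 m and z of sink2_mid in the frame of pan_floor between 0.015 and 0.03 m and angle between sink2_mid's own z axis and vertical below 0.2 rad) and contact force between the fingers and sink2 below 0.1 N) or ((x of sink3_mid in the frame of pan_floor between -0.105 and 0.105 m and y of sink3_mid in the frame of pan_floor between -0.07 and 0.07 m and z of sink3_mid in the frame of pan_floor between 0.015 and 0.03 m and angle between sink3_mid's own z axis and vertical below 0.2 rad) and contact force between the fingers and sink3 below 0.1 N) or ((x of sink4_mid in the frame of pan_floor between -0.105 and 0.105 m and y of sink4_mid in the frame of pan_floor between -0.07 and 0.07 m and z of sink4_mid in the frame of pan_floor between 0.015 and 0.03 m and angle between sink4_mid's own z axis and vertical below 0.2 rad) and contact force between the fingers and sink4 below 0.1 N)) and z of pointer in the frame of line_upper above 0.0015 m), for 0.2 s.
At the end, for the whole second after the job is handed in: The pan is at rest with the pointer between the two lines (from 1.5 mm above the upper line to 1.5 mm below the lower one); every heat sink either stands base-down on the pan's floor (within 0.2 rad of upright, not stacked) or is still in its place in the rack (within 20 mm) (z of pointer in the frame of line_upper between -0.0185 and 0.0015 m and velocity of joint pan between -0.01 and 0.01 m/s and ((x of sink1_mid in the frame of pan_floor between -0.105 and 0.105 m and y of sink1_mid in the frame of pan_floor between -0.07 and 0.07 m and z of sink1_mid in the frame of pan_floor between 0.015 and 0.03 m and angle between sink1_mid's own z axis and vertical below 0.2 rad) or distance of sink1_mid from where it was at the start of the episode below 0.02 m) and ((x of sink2_mid in the frame of pan_floor between -0.105 and 0.105 m and y of sink2_mid in the frame of pan_floor between -0.07 and 0.07 m and z of sink2_mid in the frame of pan_floor between 0.015 and 0.03 m and angle between sink2_mid's own z axis and vertical below 0.2 rad) or distance of sink2_mid from where it was at the start of the episode below 0.02 m) and ((x of sink3_mid in the frame of pan_floor between -0.105 and 0.105 m and y of sink3_mid in the frame of pan_floor between -0.07 and 0.07 m and z of sink3_mid in the frame of pan_floor between 0.015 and 0.03 m and angle between sink3_mid's own z axis and vertical below 0.2 rad) or distance of sink3_mid from where it was at the start of the episode below 0.02 m) and ((x of sink4_mid in the frame of pan_floor between -0.105 and 0.105 m and y of sink4_mid in the frame of pan_floor between -0.07 and 0.07 m and z of sink4_mid in the frame of pan_floor between 0.015 and 0.03 m and angle between sink4_mid's own z axis and vertical below 0.2 rad) or distance of sink4_mid from where it was at the start of the episode below 0.02 m) and linear speed of each of sink1, sink2, sink3, sink4 below 0.02 m/s); the robot touches nothing.
It fails at once if the pan is driven onto its bottom stop (value of joint pan above 0.056 m).
It fails at once if the pan is struck: a heat sink dropped on it or the pan pushed fast (over 0.28 m/s downwards) (velocity of joint pan above 0.28 m/s).
It fails at once if two heat sinks are carried at once ((contact force between the fingers and sink1 above 2 N and distance of each of sink1_mid, sink2_mid from where it was at the start of the episode above 0.04 m and z of each of sink1_mid, sink2_mid in the frame of pan_floor above 0.045 m and contact force between the fingers and sink2 above 2 N) or (contact force between the fingers and sink1 above 2 N and distance of each of sink1_mid, sink3_mid from where it was at the start of the episode above 0.04 m and z of each of sink1_mid, sink3_mid in the frame of pan_floor above 0.045 m and contact force between the fingers and sink3 above 2 N) or (contact force between the fingers and sink1 above 2 N and distance of each of sink1_mid, sink4_mid from where it was at the start of the episode above 0.04 m and z of each of sink1_mid, sink4_mid in the frame of pan_floor above 0.045 m and contact force between the fingers and sink4 above 2 N) or (contact force between the fingers and sink2 above 2 N and distance of each of sink2_mid, sink3_mid from where it was at the start of the episode above 0.04 m and z of each of sink2_mid, sink3_mid in the frame of pan_floor above 0.045 m and contact force between the fingers and sink3 above 2 N) or (contact force between the fingers and sink2 above 2 N and distance of each of sink2_mid, sink4_mid from where it was at the start of the episode above 0.04 m and z of each of sink2_mid, sink4_mid in the frame of pan_floor above 0.045 m and contact force between the fingers and sink4 above 2 N) or (contact force between the fingers and sink3 above 2 N and distance of each of sink3_mid, sink4_mid from where it was at the start of the episode above 0.04 m and z of each of sink3_mid, sink4_mid in the frame of pan_floor above 0.045 m and contact force between the fingers and sink4 above 2 N)).
It fails at once if a bystander is moved by more than 30 mm (distance of any of spool, transformer from where it was at the start of the episode above 0.03 m).
It also fails if it takes over 72 s, if anything falls off the work surface, if the arm or the gripper's body presses on something with over 40 N, if the wrist force passes 120 N, or if a joint passes its speed limit or range.

ROBOT

A 6-joint arm with a two-finger parallel gripper is mounted at the origin on the work surface. World frame = base frame: x ahead of the robot, y to its left, z up, the work surface at z = 0. Lengths are in m, angles in rad, forces in N, time in s.
With the tool pointing down it reaches from about 0.3 to 0.775 m from the base axis. Payload 14.6 kg.
Tool frame: the origin (TCP) lies at the very end of the fingers, on their centre line; the grasp point (between the pads) lies 19 mm behind it; y points along the fingers, z is the direction in which the jaws open and shut, and the axes are right-handed (so a half turn about y gives the same grasp; the last joint's range is limited). The gripper opens to 94 mm and grips with 3 to 60 N. Pads are 16 mm wide; open, the fingers measure 119 mm over their backs; the gripper's body (75 mm by 177 mm) begins 78 mm behind the grasp point.
Start: joints at [1.223, 0.3, 1.521, -0, 1.321, -0.067], TCP at [0.152, 0.528, 0.166] pointing down, gripper open.
Joint ranges: [-3.03, 3.03], [-0.79, 2.21], [0.23, 2.52], [-1.04, 4.18], [0, 3.07], [-2.55, 2.55]. Speed limits (rad/s): [2.22, 2.22, 2.57, 3.14, 3.14, 3.14].

INTERFACE

Orientations are given as [roll, pitch, yaw] about the fixed x, y, z axes, in that order (R = Rz(yaw) Ry(pitch) Rx(roll)).
In Python, from station import get_obs, camera, job gives the robot as it stands.
- The arm moves only by the tool step_arm, never from a script. Its argument "targets" is a list of rows, each a list of 6 numbers: the shift along the tool's x, y, z in mm, then the turn, a rotation vector about the tool's x, y, z in degrees. In form: [[dx, dy, dz, rx, ry, rz], ...]. A call has 1 to 12 rows; each row shifts and turns the commanded pose from where the row before left it, along the tool's axes as they then stand; what a row does not reach is not made up. A row lasts 1/8 s, in which the tool goes at most 62.5 mm and 10.7 degrees, less where a joint would pass 70% of its speed; a pose out of reach is approached as far as the arm can. A call is refused whole if a number of a shift passes 62.5 or a number of a turn 10.7, either way. A call with a gripper value outside its range is refused whole. "gripper" is the opening, from -1 (shut) to 1 (fully open), set as the call begins (left out, the last holds). The fingers move at their own pace and stop on an object; "squeeze" is the grip in N (left out, the last holds). Time passes only in rows, so rows that do not move let the fingers close. It gives the time, the measured TCP pose, the force and the opening at its end, in the units of the state.
- get_obs(): the state, without advancing time (a new reading comes with each control period).
- camera(name): name is "side" or "top"; returns a dict with "pixels" (400x640x3 uint8, red, green, blue), "intrinsics" (3x3 intrinsics, pixels), "R" (3x3) and "t" (3): a world point X has camera coordinates R X + t. Camera axes: x right, y down, z forward; pixel columns grow to the right and rows downward; lengths in m; the calibration is good to about 2 mm. A picture is of the moment at which its call begins. There is no depth.
- job.hand_in(): hands the job in, once; it reports no verdict.
The state is a dict: "time_s": time; "qpos": joint angles; "joint_vel": joint speeds; "tau": joint torques, N m; "ee_pos": TCP position; "eef_rot": TCP orientation; "force": force on the tool from outside, world axes, zero at the start; "moment": the same for the moment, N m; "grip_width": finger opening in m.
Only numpy, scipy, OpenCV 4.12 (cv2) and the standard library are available. Lean on these libraries where they do the work, as an engineer would, in place of code of your own. Each camera call takes 0.05 s, during which the arm holds its last target.

## Working session

There is one attempt and no reset: what is moved stays moved. The work goes in short steps, Python scripts to look and compute and a tool call to move; the robot and the scene stay as the last step left them, time stands still between calls to the robot, and variables do not carry over. Pictures are saved under pics/ and viewed, and the job is handed in when it is done.

Besides the shell and the picture viewer there is one more tool, called after ">>>" by a JSON object that holds its "fn" and its "kwargs". step_arm: Moves the arm, as the interface text tells. Its arguments: {"type":"object","properties":{"targets":{"type":"array","items":{"type":"array","items":{"type":"number"}}},"gripper":{"type":"number"},"squeeze":{"type":"number"}},"required":["targets"]}

```bash
mkdir -p pics; ls
python3 - <<'E'
from station import get_obs,camera
import cv2,json
import numpy as np
o=get_obs();print(o)
for n in("side","top"):
    c=camera(n);cv2.imwrite(f"pics/{n}0.png",c["pixels"][:,:,::-1]);print(n,c["intrinsics"],c["R"],c["t"])
    np.savez(f"{n}0.npz",**c)
E
```

```text
pics
{'time_s': 0.0, 'qpos': array([ 1.22343461e+00,  3.00487821e-01,  1.52161001e+00, -7.31901342e-06,
        1.32071184e+00, -6.66200914e-02]), 'joint_vel': array([-8.91186768e-04, -1.12223673e-03,  4.34758146e-05, -5.08541615e-04,
       -7.49441589e-04,  1.32384979e-04]), 'tau': array([ 1.46595667e-04, -5.31804836e+01, -3.52739775e+01,  7.09120464e-02,
        2.43364874e-02, -8.47310753e-05]), 'ee_pos': array([0.15229151, 0.52815483, 0.16516496]), 'eef_rot': array([-1.57201112e+00,  7.39447190e-05, -2.80739859e-01]), 'force': array([0.01695623, 0.8278822 , 0.86317063]), 'moment': array([ 0.02062037,  0.04876111, -0.01990532]), 'grip_width': 0.09378698620016415}
side [[370.34808336   0.         320.55053911]
 [  0.         370.34808336 199.95438258]
 [  0.           0.           1.        ]] [[ 0.99310605 -0.1155214   0.0198793 ]
 [-0.0642511  -0.67830785 -0.73196329]
 [ 0.09804171  0.7256399  -0.68105401]] [-0.5526699   0.06136221  0.95976475]
top [[502.99572746   0.         317.99297444]
 [  0.         502.99572746 199.88814258]
 [  0.           0.           1.        ]] [[ 0.00576521 -0.99994629 -0.00861323]
 [-0.99629944 -0.00500509 -0.08580429]
 [ 0.08575657  0.00907604 -0.99627478]] [-0.05404246  0.55760723  1.40756013]
```

View pics/side0.png

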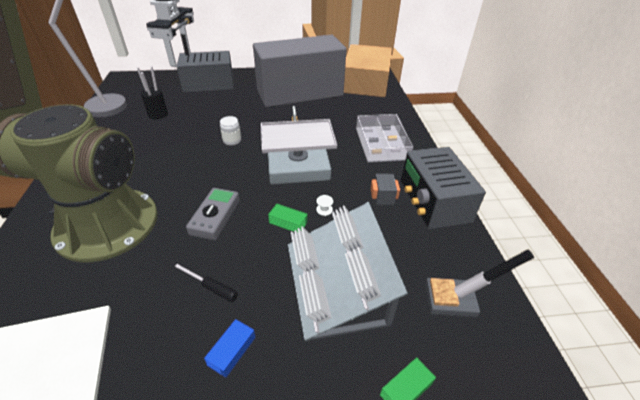

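View pics/top0.png

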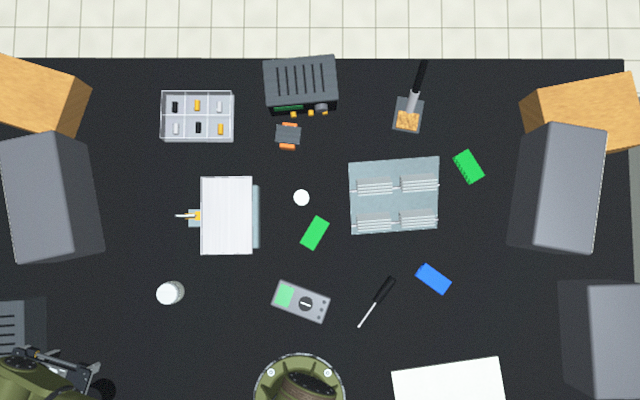

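```bash
cat > h.py <<'E'
import numpy as np,cv2
def load(n,k=0): return dict(np.load(f"{n}{k}.npz"))
def proj(c,X):
    p=np.atleast_2d(X)@c["R"].T+c["t"]; q=p@c["intrinsics"].T; return q[:,:2]/q[:,2:]
def onz(c,uv,z):
    d=c["R"].T@np.linalg.solve(c["intrinsics"],[uv[0],uv[1],1]); o=-c["R"].T@c["t"]
    return o+d*(z-o[2])/d[2]
def tri(cs,uvs):
    A=[];b=[]
    for c,uv in zip(cs,uvs):
        d=c["R"].T@np.linalg.solve(c["intrinsics"],[uv[0],uv[1],1]);d/=np.linalg.norm(d);o=-c["R"].T@c["t"]
        P=np.eye(3)-np.outer(d,d);A.append(P);b.append(P@o)
    return np.linalg.lstsq(np.vstack(A),np.hstack(b),rcond=None)[0]
def crop(c,x0,y0,x1,y1,s,f):
    im=c["pixels"][y0:y1,x0:x1,::-1]
    cv2.imwrite(f,cv2.resize(np.ascontiguousarray(im),None,fx=s,fy=s,interpolation=cv2.INTER_CUBIC))
E
python3 - <<'E'
from h import *
s=load("side");t=load("top")
crop(t,340,145,450,245,7,"pics/tr.png");crop(s,280,195,410,345,4,"pics/sr.png")
crop(t,170,165,270,265,6,"pics/ts.png");crop(s,250,95,345,190,6,"pics/ss.png")
E
```

```text
(no output)
```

View pics/tr.png

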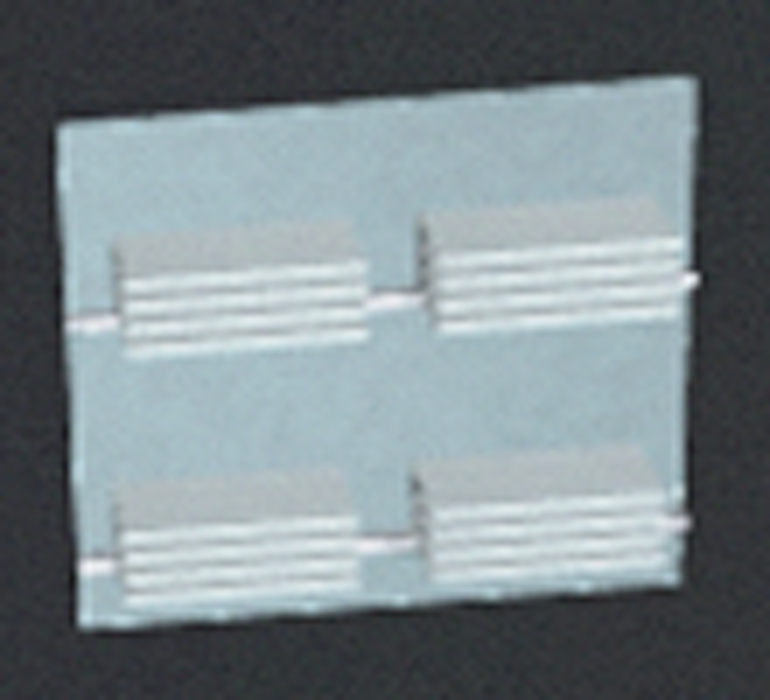

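View pics/sr.png

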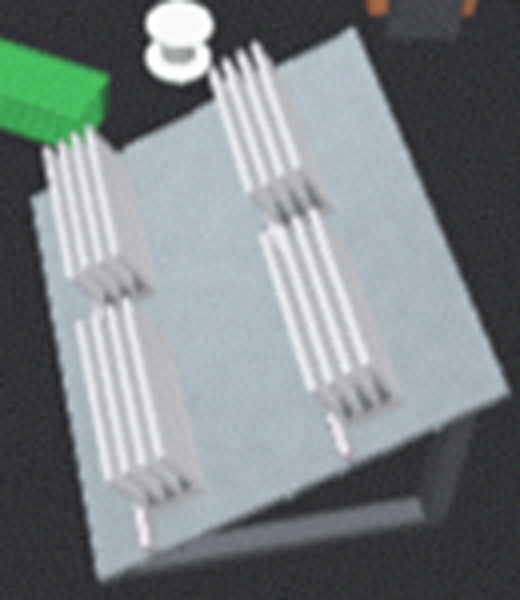

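View pics/ts.png

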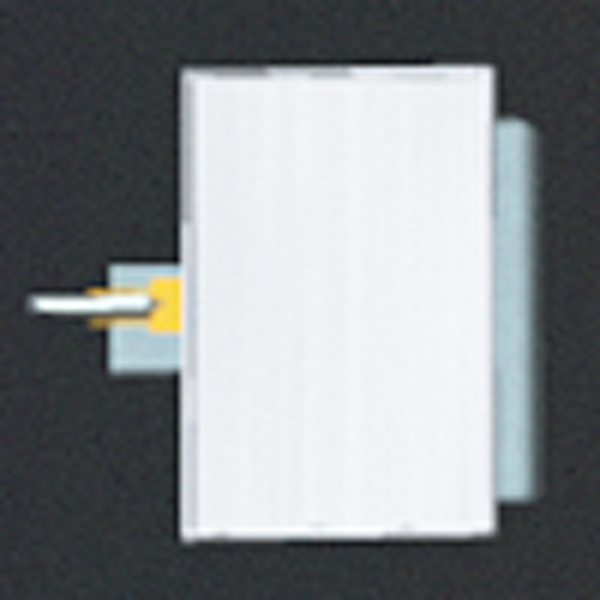

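View pics/ss.png

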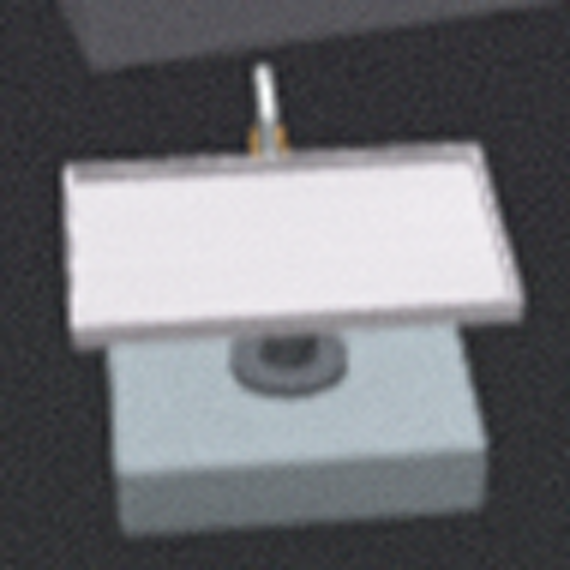

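```bash
cat > fit.py <<'E'
from h import *
from scipy.optimize import least_squares as LS
s=load("side");t=load("top")
def uc(p,x0,y0,k): return (np.array(p,float)+.5)/k-.5+[x0,y0]
rt=lambda p:uc(p,340,145,7); rs=lambda p:uc(p,280,195,4)
st=lambda p:uc(p,170,165,6); ss=lambda p:uc(p,250,95,6)
def Rz(a): return np.array([[np.cos(a),-np.sin(a),0],[np.sin(a),np.cos(a),0],[0,0,1]])
c30,s30=np.cos(np.pi/6),.5
# scale
def scale(p,top,side):
    x,y,a,c,w=p; o=np.array([x,y,0])
    f=lambda L:np.array(L)@Rz(a).T+o
    hx,hy=.1+w,.065+w; z=.135-c+.008
    T=f([[hx,hy,z],[hx,-hy,z],[-hx,hy,z],[-hx,-hy,z],[.09,-.075,.045],[-.09,-.075,.045]])
    S=f([[-hx,hy,z],[hx,hy,z],[hx,-hy,z],[-hx,-hy,z],[-.09,-.075,.045],[.09,-.075,.045],[-.09,-.075,0],[.09,-.075,0]])
    return np.r_[(proj(t,T)-top),(proj(s,S)-side)]
top=st([[182,67],[495,66],[182,541],[495,537],[537,118],[537,500]])
side=ss([[65,165],[480,145],[522,298],[74,330],[115,472],[487,445],[125,535],[483,508]])
r=LS(lambda p:scale(p,top,side).ravel(),[.4,.25,0,.01,.002])
print("scale",r.x.round(4));print(scale(r.x,top,side).round(1).tolist())
# rack
RY=lambda a:Rz(a)@np.array([[c30,0,-s30],[0,1,0],[s30,0,c30]])
def rack(p,top,side,full=0):
    x,y,a=p; o=np.array([x,y,.088]);R=RY(a)
    f=lambda L:np.array(L)@R.T+o
    h=.1075;w=.12
    return np.r_[proj(t,f([[h,w,0],[h,-w,0],[-h,-w,0],[-h,w,0]]))-top,proj(s,f([[h,w,0],[h,-w,0],[-h,-w,0],[-h,w,0]]))-side]
top=rt([[58,122],[697,77],[681,585],[80,628]]);side=rs([[355,28],[508,393],[100,578],[33,198]])
k=LS(lambda p:rack(p,top,side).ravel(),[.4,-.2,0]);print("rack",k.x.round(4));print(rack(k.x,top,side).round(1).tolist())
a0=k.x[2]
cl={"A":([[122,280],[366,258],[126,358],[369,341],[114,240],[349,222]],[[211,72],[258,42],[298,172],[252,190]]),
"B":([[438,258],[682,234],[443,335],[682,315],[422,215],[658,198]],[[262,235],[313,212],[367,368],[312,388]]),
"C":([[122,530],[358,512],[126,607],[358,590],[115,488],[348,468]],[[45,148],[92,128],[118,255],[72,277]]),
"D":([[428,508],[662,490],[432,583],[668,565],[415,465],[650,448]],[[78,322],[128,300],[160,455],[108,478]])}
for n,(a,b) in cl.items():
    a=rt(a);b=rs(b)
    def g(p):
        x,y,z,w=p;R=RY(w)
        f=lambda L:(np.array(L)@R.T)+[x,y,z]
        u,v,h=.015,.045,.0225
        return np.r_[proj(t,f([[u,v,h],[u,-v,h],[-u,v,h],[-u,-v,h],[u,v,-h],[u,-v,-h]]))-a,proj(s,f([[-u,v,h],[u,v,h],[u,-v,h],[-u,-v,h]]))-b]
    q=LS(lambda p:g(p).ravel(),[k.x[0],k.x[1],.1,a0])
    print(n,q.x.round(4),"rackframe",(RY(a0).T@(q.x[:3]-[k.x[0],k.x[1],.088])).round(4),"rms",np.sqrt((q.fun**2).mean()).round(2));print(g(q.x).round(1).tolist())
E
python3 fit.py
```

```text
scale [0.5089 0.191  0.0199 0.0184 0.0039]
[[0.3, 0.3], [-0.2, -0.3], [-0.2, -0.2], [0.0, -0.3], [-1.1, -0.3], [-0.8, 0.3], [-0.1, 0.3], [-0.3, -0.0], [0.3, 0.2], [-0.7, -0.4], [-0.1, -0.0], [0.4, 0.1], [-0.6, 1.5], [0.5, 1.5]]
rack [ 0.5635 -0.2568  0.0777]
[[0.0, 0.4], [-0.1, 0.2], [-0.5, -0.3], [0.0, -0.3], [0.1, 0.2], [0.2, -0.2], [-0.3, 0.4], [0.1, 0.0]]
A [ 0.588  -0.1985  0.1309  0.079 ] rackframe [0.0465 0.0562 0.0227] rms 0.61
[[0.3, 0.2], [0.2, 0.7], [0.1, -0.4], [-0.2, -0.6], [-0.3, -0.8], [-0.1, -0.7], [-0.5, -0.6], [-0.2, 0.5], [0.6, -1.0], [-1.1, 1.2]]
B [ 0.5969 -0.3152  0.1317  0.0811] rackframe [ 0.0468 -0.0608  0.0234] rms 0.56
[[0.4, 0.1], [0.4, 0.9], [-0.3, -0.3], [0.0, -0.1], [-0.4, -0.4], [-0.4, -0.5], [-0.5, 0.3], [0.3, -0.8], [0.6, -0.7], [-0.7, 1.4]]
C [ 0.497  -0.2022  0.0795  0.0771] rackframe [-0.058   0.0597  0.0237] rms 0.54
[[0.4, 0.5], [0.3, 0.7], [0.2, -0.6], [0.3, -0.6], [-0.3, -1.0], [-0.9, -0.5], [0.0, 0.6], [-0.3, -0.5], [0.0, -0.4], [-0.9, 0.4]]
D [ 0.506  -0.3195  0.0801  0.073 ] rackframe [-0.0577 -0.058   0.0242] rms 0.63
[[0.7, 0.4], [0.9, 0.7], [0.0, -0.4], [-0.3, -0.1], [-0.4, -0.9], [-1.2, -0.7], [-0.3, -0.1], [-0.0, -1.0], [0.4, 0.2], [-0.7, 1.0]]
```

Candidates for a heat sink (top-view pixels): the four bare finned parts on the rack at (374,186), (418,183), (374,223) and (418,220); the green blocks at (315,233) and (468,166); the blue block at (433,278). I choose the bare-aluminium ones on the rack. The close crop above confirms grey fins, each row standing against a steel lip. First target is A, the upper row on the left.

```bash
cat > plan.py <<'E'
import numpy as np
from scipy.spatial.transform import Rotation as Ro, Slerp
from station import get_obs
RK=dict(o=np.array([.5635,-.2568,.088]),yaw=.0785); SC=dict(o=np.array([.5089,.191,0]),yaw=.0199)
c30,s30=np.cos(np.pi/6),.5
def Rrack():
    return Ro.from_euler('z',RK['yaw']).as_matrix()@np.array([[c30,0,-s30],[0,1,0],[s30,0,c30]])
def rackpose(u,v,n):
    R=Rrack(); return RK['o']+R@[u,v,n], np.c_[-R[:,1],-R[:,2],R[:,0]]
def panpose(x,y,z,dyaw=0):
    R=Ro.from_euler('z',SC['yaw']+dyaw).as_matrix(); return SC['o']+R@[x,y,0]+[0,0,z], np.c_[-R[:,1],-R[:,2],R[:,0]]
def cur():
    o=get_obs(); return o['ee_pos'],Ro.from_euler('xyz',o['eef_rot']).as_matrix()
def plan(targets,start=None,ramp=2):
    """targets: list of (p,R,n)"""
    p,R=start or cur(); rows=[]
    for tp,tR,n in targets:
        w=np.minimum(1,np.minimum(np.arange(1,n+1),np.arange(n,0,-1))/(ramp+.0)) if ramp else np.ones(n)
        f=np.cumsum(w)/w.sum(); p0,R0=p.copy(),R.copy()
        sl=Slerp([0,1],Ro.from_matrix([R0,tR]))
        for k in f:
            q=p0+(tp-p0)*k; Q=sl(k).as_matrix()
            d=np.round(R.T@(q-p)*1000,0); r=np.round(Ro.from_matrix(R.T@Q).as_rotvec(degrees=True),1)
            rows.append([*d,*r]); p=p+R@d/1000; R=R@Ro.from_rotvec(r,degrees=True).as_matrix()
    A=np.array(rows)+0.
    print("max",abs(A).max(0)); print(str([[float(f"{x:g}") for x in r] for r in A.tolist()]).replace('.0,',',').replace('.0]',']'))
    print("end err mm",((p-targets[-1][0])*1000).round(1)); return p,R
E
python3 - <<'E'
from plan import *
u,v=.0465,.0575
p,R=plan([(*rackpose(u,v,.16),24)])
print(p)
E
```

```text
max [36.   4.  25.   1.2  3.   0.8]
[[12, -2, -13, 0.6, 1.5, -0.4], [25, -4, -25, 1.1, 2.9, -0.8], [26, -3, -25, 1.2, 3, -0.8], [27, -4, -22, 1.1, 2.9, -0.8], [29, -4, -21, 1.1, 3, -0.7], [30, -4, -20, 1.2, 2.9, -0.8], [30, -4, -18, 1.1, 2.9, -0.8], [32, -4, -16, 1.2, 3, -0.8], [33, -4, -14, 1.1, 2.9, -0.8], [33, -4, -13, 1.1, 3, -0.8], [34, -3, -11, 1.2, 2.9, -0.8], [34, -3, -9, 1.1, 3, -0.8], [35, -3, -7, 1.2, 2.9, -0.7], [35, -2, -6, 1.1, 3, -0.8], [36, -2, -3, 1.2, 2.9, -0.8], [35, -2, -2, 1.1, 3, -0.8], [36, -1, 0, 1.1, 2.9, -0.8], [36, -1, 3, 1.2, 2.9, -0.8], [35, 0, 3, 1.1, 3, -0.8], [36, 1, 6, 1.2, 2.9, -0.8], [35, 1, 8, 1.1, 3, -0.8], [34, 2, 9, 1.1, 2.9, -0.7], [34, 2, 11, 1.2, 3, -0.8], [17, 2, 6, 0.6, 1.5, -0.4]]
end err mm [ 0.1 -0.4 -0.2]
[ 0.51945787 -0.20298083  0.24959827]
```

>>> {"fn": "step_arm", "kwargs": {"targets": [[12,-2,-13,0.6,1.5,-0.4],[25,-4,-25,1.1,2.9,-0.8],[26,-3,-25,1.2,3,-0.8],[27,-4,-22,1.1,2.9,-0.8],[29,-4,-21,1.1,3,-0.7],[30,-4,-20,1.2,2.9,-0.8],[30,-4,-18,1.1,2.9,-0.8],[32,-4,-16,1.2,3,-0.8],[33,-4,-14,1.1,2.9,-0.8],[33,-4,-13,1.1,3,-0.8],[34,-3,-11,1.2,2.9,-0.8],[34,-3,-9,1.1,3,-0.8]], "gripper": 1, "squeeze": 25}}

```text
time_s: 1.6
ee_pos: [0.3361, 0.1619, 0.2076]
eef_rot: [-1.308, -0.083, -0.889]
force: [-0.6, 0.5, 0.1]
grip_width: 0.0937
```

>>> {"fn": "step_arm", "kwargs": {"targets": [[35,-3,-7,1.2,2.9,-0.7],[35,-2,-6,1.1,3,-0.8],[36,-2,-3,1.2,2.9,-0.8],[35,-2,-2,1.1,3,-0.8],[36,-1,0,1.1,2.9,-0.8],[36,-1,3,1.2,2.9,-0.8],[35,0,3,1.1,3,-0.8],[36,1,6,1.2,2.9,-0.8],[35,1,8,1.1,3,-0.8],[34,2,9,1.1,2.9,-0.7],[34,2,11,1.2,3,-0.8],[17,2,6,0.6,1.5,-0.4]]}}

```text
time_s: 3.1
ee_pos: [0.5197, -0.204, 0.2491]
eef_rot: [-1.046, 0.002, -1.495]
force: [-0.1, -0.1, -0.6]
grip_width: 0.0938
```

Run:
```python
from plan import *
from h import *
from station import camera
o=get_obs();print(o['time_s'],o['ee_pos'],o['qpos'].round(2))
for n in("side","top"):
    c=camera(n);np.savez(n+"1.npz",**c);print(proj(c,o['ee_pos']))
    cv2.imwrite(f"pics/{n}1.png",c["pixels"][:,:,::-1])
u,v=.0465,.0575
print((cur()[0]-rackpose(u,v,.16)[0])*1000, Ro.from_matrix(cur()[1].T@rackpose(u,v,.16)[1]).as_rotvec(degrees=True))
plan([(*rackpose(u,v,.016),8)])
```

```text
3.1 [ 0.51969336 -0.20395828  0.24914297] [-0.62 -0.02  1.79  0.4   1.   -0.85]
[[316.25144288 191.37982166]]
[[381.07558568 208.03957153]]
[ 0.11448707 -0.87469206 -0.87382712] [-0.01757397 -0.14840759 -0.07157664]
max [ 1.  21.   0.   0.   0.1  0.1]
[[0, 10, 0, 0, 0, 0], [0, 21, 0, 0, 0, 0], [0, 20, 0, 0, -0.1, 0], [0, 21, 0, 0, 0, 0], [0, 20, 0, 0, 0, 0], [-1, 21, 0, 0, 0, -0.1], [0, 20, 0, 0, 0, 0], [0, 10, 0, 0, 0, 0]]
end err mm [-0.4  0.2  0. ]
```

View pics/side1.png

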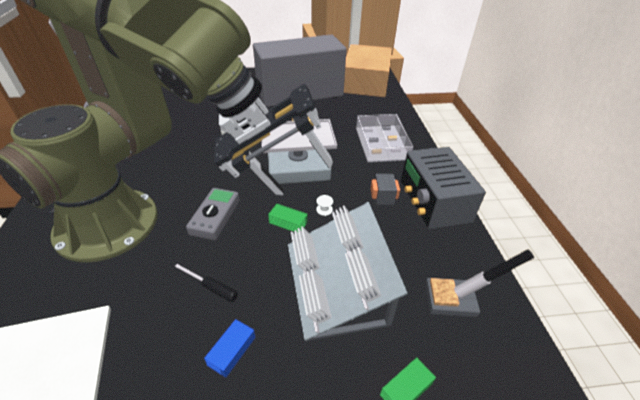

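Run:
```python
from h import *
from plan import *
c=load("side",1);t=load("top",1)
p,R=cur()
for d in([0,0,0],[0,0,.047],[0,0,-.047],[0,-.1,0]):
    X=p+R@np.array(d); print(d,proj(c,X),proj(t,X))
crop(c,200,70,400,270,4,"pics/s1.png");crop(t,320,140,460,250,5,"pics/t1.png")
```

```text
[0, 0, 0] [[316.11828942 191.29382081]] [[380.86050977 208.12601012]]
[0, 0, 0.047] [[337.94563108 179.30690351]] [[380.62693457 190.20001342]]
[0, 0, -0.047] [[294.89966014 202.94645164]] [[381.08647213 225.46775015]]
[0, -0.1, 0] [[287.67682307 156.43376837]] [[387.34662266 227.92255173]]
```

View pics/s1.png

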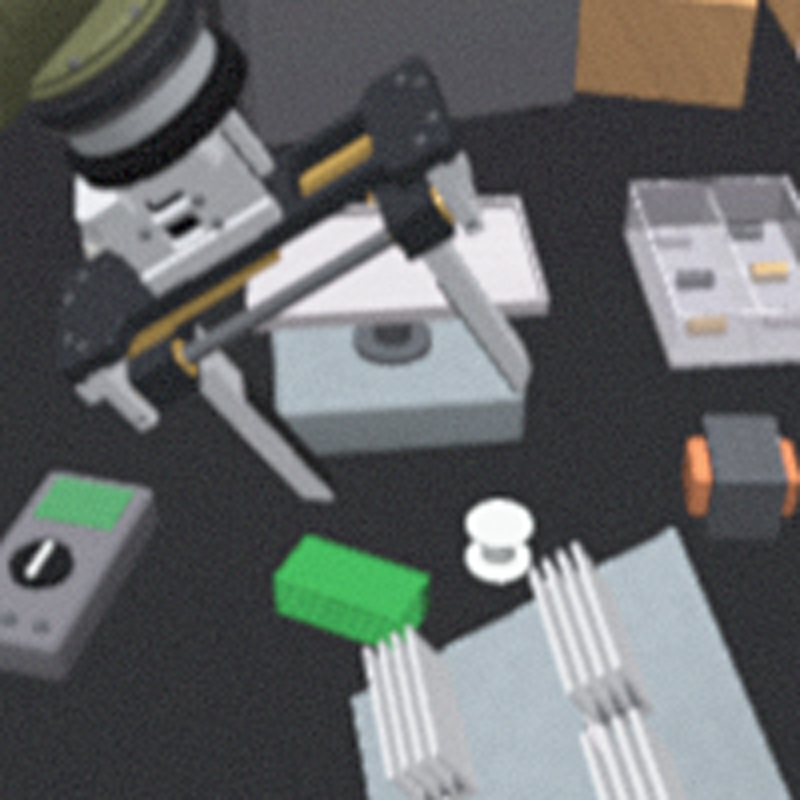

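View pics/top1.png

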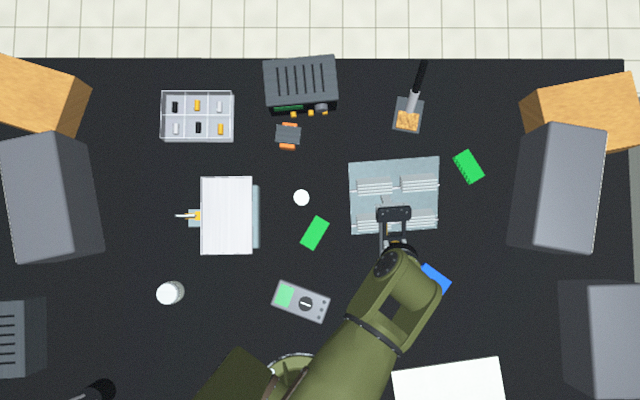

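View pics/t1.png

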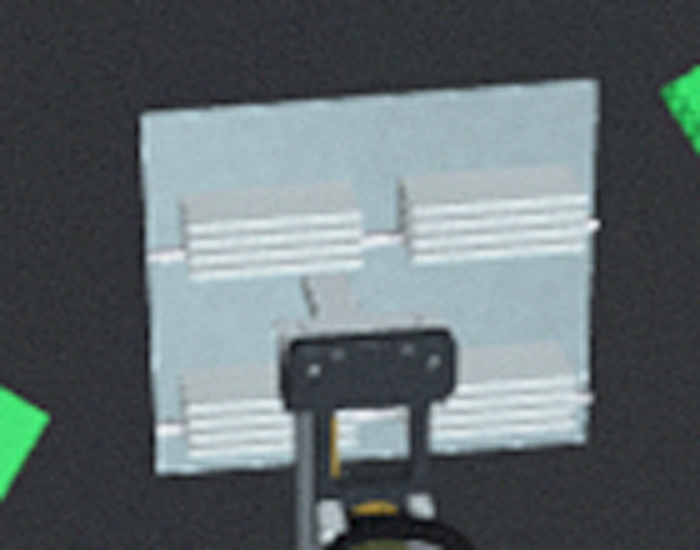

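Run:
```python
from h import *
c=load("side",1);t=load("top",1)
print(proj(c,[0,0,0]),proj(t,[0,0,0]))
print(tri([c,t],[((283+331)/2,180),(381,(194+226)/2)]))
```

```text
[[107.28969783 223.6324516 ]] [[298.68074472 399.15071815]]
[ 0.50799775 -0.20050295  0.27551939]
```

Run:
```python
from h import *
from plan import *
c=load("side",1);t=load("top",1)
X=tri([c,t],[(200+523/4,70+376/4),(320+327/5,140+277/5)]);print(X,proj(c,X),proj(t,X))
p,R=cur();print("tool frame mm",R.T@(X-p)*1000)
```

```text
[ 0.54408241 -0.20640413  0.31351505] [[330.66008793 164.00787385]] [[385.40639383 195.33044869]]
tool frame mm [  4.66281408 -43.77376391  53.33896164]
```

Run:
```python
from h import *
from plan import *
c=load("side",0);t=load("top",0)
p=np.array([.15229,.52815,.16516]);R=Ro.from_euler('xyz',[-1.572,0,-.2807]).as_matrix()
for d in([0,0,0],[0,0,.047],[0,0,-.047],[0,-.04,0.047],[0,-.04,-.047]):
    X=p+R@np.array(d); print(d,proj(c,X),proj(t,X))
crop(c,130,0,230,100,6,"pics/s0g.png");crop(t,0,300,140,400,5,"pics/t0g.png")
```

```text
[0, 0, 0] [[184.01560745  72.81515163]] [[ 85.53423052 355.09739231]]
[0, 0, 0.047] [[189.88497655  67.10556635]] [[ 67.86356404 349.64621287]]
[0, 0, -0.047] [[177.81593704  78.84604631]] [[103.24931814 360.56227512]]
[0, -0.04, 0.047] [[187.28373214  55.55146612]] [[ 59.55012138 353.10981044]]
[0, -0.04, -0.047] [[174.78764642  66.8965426 ]] [[ 96.07064849 364.39158504]]
```

View pics/s0g.png

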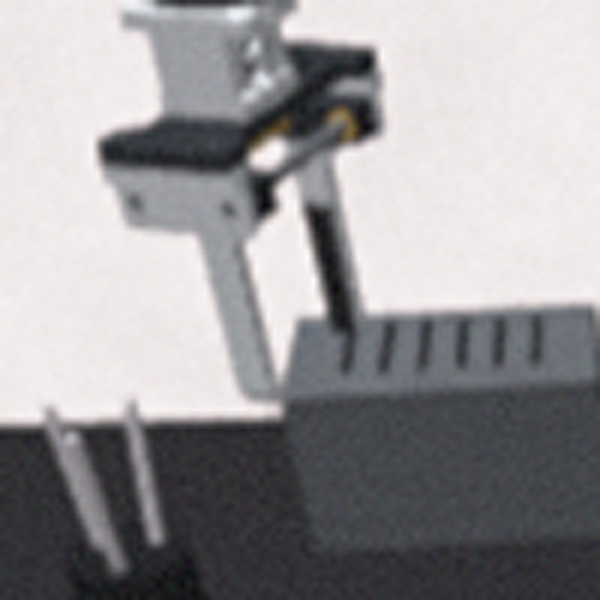

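View pics/t0g.png

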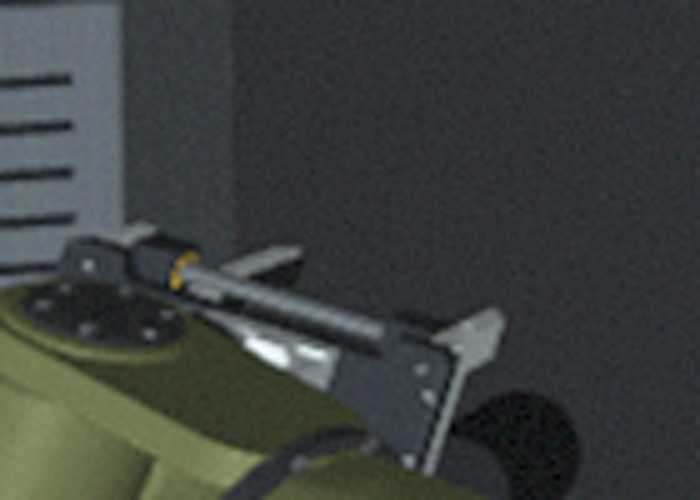

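The visible fingertips look about 40 mm short of the reported TCP. I'll descend part-way (nominal 30 mm above the bed) and compare the tips with the sink in the pictures.

>>> {"fn": "step_arm", "kwargs": {"targets": [[0,10,0,0,0,0],[0,20,0,0,0,0],[0,20,0,0,0,0],[0,20,0,0,0,0],[0,20,0,0,0,0],[0,20,0,0,0,0],[0,10,0,0,0,0],[0,10,0,0,0,0]]}}

```text
time_s: 4.2
ee_pos: [0.5846, -0.197, 0.1368]
eef_rot: [-1.046, 0.001, -1.492]
force: [0.3, 0.3, 1.1]
grip_width: 0.0942
```

```bash
cat > look.py <<'E'
import sys
from h import *
from plan import *
from station import camera
k=sys.argv[1]
o=get_obs();print(o['time_s'],o['ee_pos'].round(4),o['force'].round(1),o['grip_width'].round(4))
for n in("side","top"):
    c=camera(n);np.savez(f"{n}{k}.npz",**c);print(n,proj(c,o['ee_pos']).round(1))
    cv2.imwrite(f"pics/{n}{k}.png",c["pixels"][:,:,::-1])
E
python3 look.py 2; python3 -c "
from h import *
crop(load('side',2),240,140,410,300,4.5,'pics/s2.png');crop(load('top',2),340,140,450,250,5,'pics/t2.png')"
```

```text
Traceback (most recent call last):
  File "look.py", line 6, in <module>
    o=get_obs();print(o['time_s'],o['ee_pos'].round(4),o['force'].round(1),o['grip_width'].round(4))
                                                                           ^^^^^^^^^^^^^^^^^^^^^
AttributeError: 'float' object has no attribute 'round'
Traceback (most recent call last):
  File "h.py", line 2, in load
    def load(n,k=0): return dict(np.load(f"{n}{k}.npz"))
                                 ~~~~~~~^^^^^^^^^^^^^^^
FileNotFoundError: [Errno 2] No such file or directory: 'side2.npz'
```

```bash
sed -i "s/o\['grip_width'\].round(4)/round(o['grip_width'],4)/" look.py
python3 look.py 2; python3 -c "
from h import *
crop(load('side',2),240,140,410,300,4.5,'pics/s2.png');crop(load('top',2),340,140,450,250,5,'pics/t2.png')"
```

```text
4.2 [ 0.5846 -0.197   0.1368] [0.3 0.3 1.1] 0.0942
side [[345.9 227.1]]
top [[373.3 186.3]]
```

View pics/s2.png

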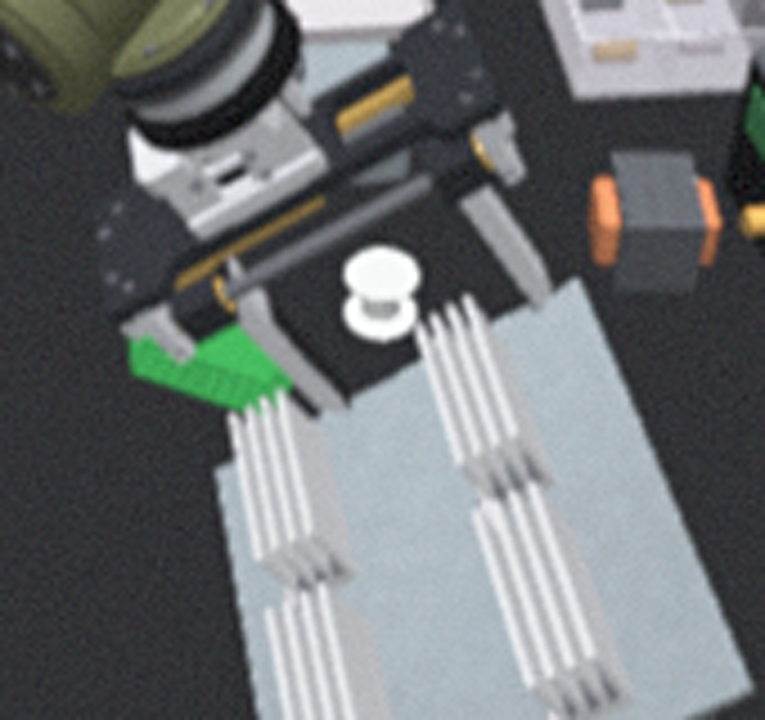

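View pics/t2.png

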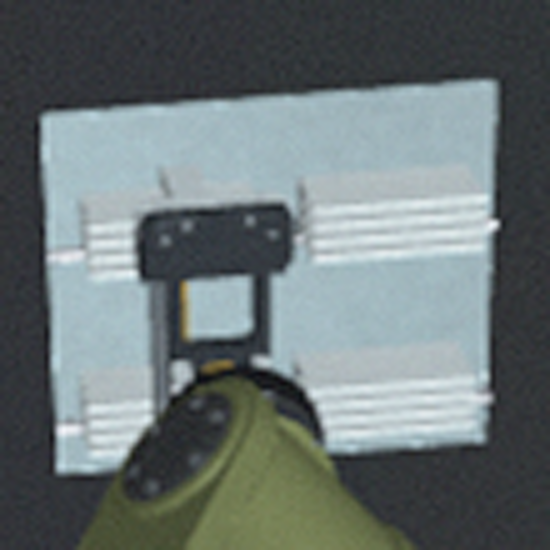

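Run:
```python
from h import *
from plan import *
c=load("side",2);t=load("top",2)
X=tri([c,t],[(240+543/4.5,140+298/4.5),(340+183/5,140+169/5)]);p,R=cur()
print(X,proj(c,X),proj(t,X),"tool",R.T@(X-p)*1000,"rack",Rrack().T@(X-RK['o'])*1000)
```

```text
[ 0.60970047 -0.19922911  0.19777762] [[360.4603456 206.2384558]] [[376.62443162 173.63736113]] tool [  3.98404373 -40.73692837  52.49274365] rack [98.68619673 53.77058021 69.78377541]
```

>>> {"fn": "step_arm", "kwargs": {"targets": [[0,10,0,0,0,0],[0,12,0,0,0,0],[0,5,0,0,0,0],[0,0,0,0,0,0]]}}

```text
time_s: 4.8
ee_pos: [0.5979, -0.1964, 0.1131]
eef_rot: [-1.047, 0.002, -1.493]
force: [-0.2, 0.1, 0.5]
grip_width: 0.0936
```

>>> {"fn": "step_arm", "kwargs": {"targets": [[0,3,0,0,0,0],[0,3,0,0,0,0],[0,3,0,0,0,0],[0,0,0,0,0,0]]}}

```text
time_s: 5.3
ee_pos: [0.6024, -0.196, 0.1056]
eef_rot: [-1.046, 0.002, -1.493]
force: [-0.8, -0.5, 0.4]
grip_width: 0.0941
```

```bash
python3 look.py 3; python3 -c "
from h import *
crop(load('side',3),240,140,410,300,4.5,'pics/s3.png')"
```

```text
5.3 [ 0.6024 -0.196   0.1056] [-0.8 -0.5  0.4] 0.0941
side [[352.9 236. ]]
top [[371.8 181.1]]
```

View pics/s3.png

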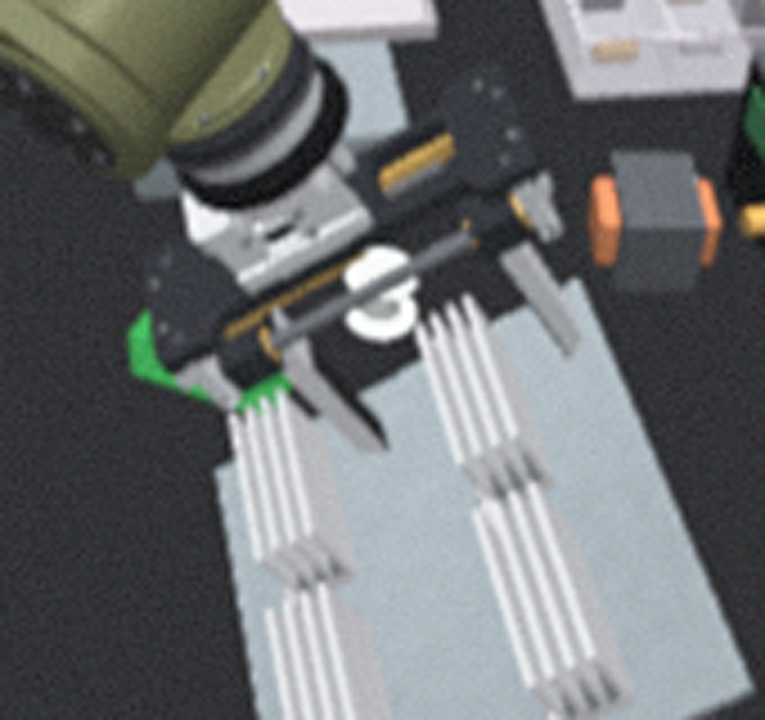

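>>> {"fn": "step_arm", "kwargs": {"targets": [[0,5,0,0,0,0],[0,5,0,0,0,0],[0,4,0,0,0,0],[0,3,0,0,0,0],[0,0,0,0,0,0]]}}

```text
time_s: 6.02
ee_pos: [0.6109, -0.1953, 0.0908]
eef_rot: [-1.046, 0.002, -1.493]
force: [0.2, -0.1, 0.1]
grip_width: 0.0941
```

```bash
python3 look.py 4; python3 -c "
from h import *
crop(load('side',4),240,140,410,300,4.5,'pics/s4.png');crop(load('top',4),340,140,450,250,5,'pics/t4.png')"
```

```text
6.025 [ 0.6109 -0.1953  0.0908] [ 0.2 -0.1  0.1] 0.0941
side [[356.1 239.9]]
top [[371.  178.6]]
```

View pics/s4.png

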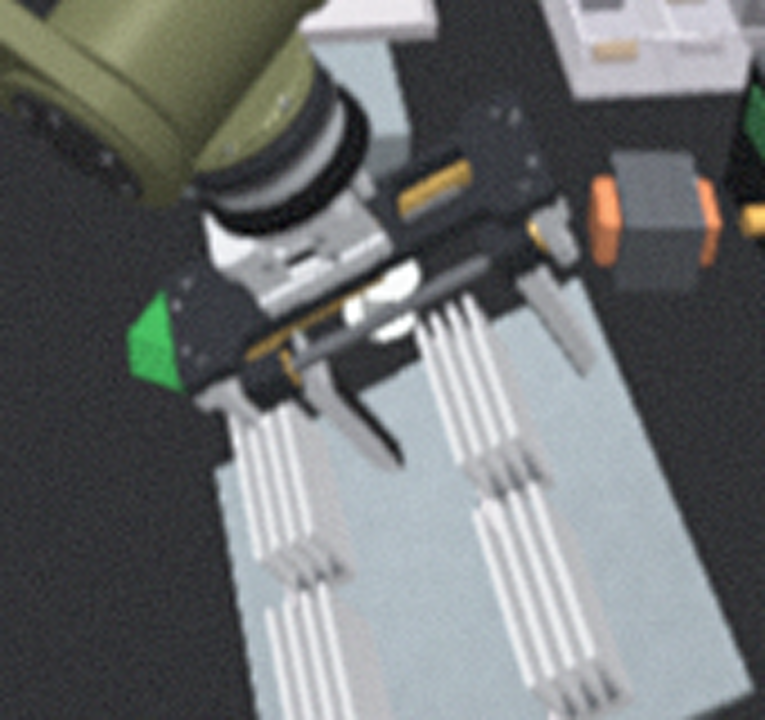

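View pics/t4.png

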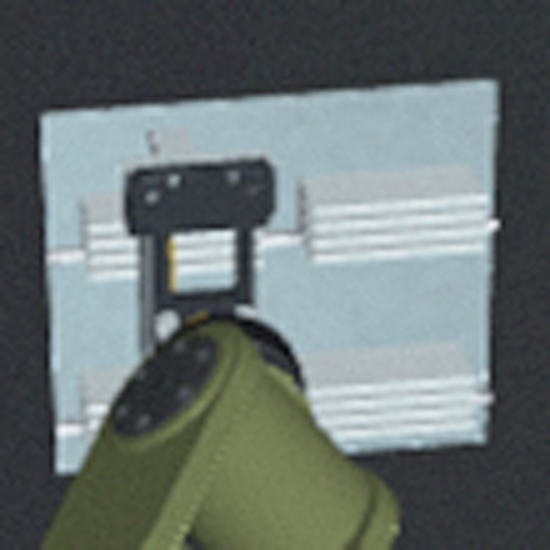

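Run:
```python
from h import *
from plan import *
c=load("side",4);t=load("top",4)
X=tri([c,t],[(240+586/4.5,140+370/4.5),(340+170/5,140+131/5)]);p,R=cur()
print(proj(c,X),proj(t,X),"tool",R.T@(X-p)*1000,"rack",Rrack().T@(X-RK['o'])*1000)
for n in(.01,.015,.02,.025): print(n,(proj(c,RK['o']+Rrack()@[.0465-.053,.0545,n])-[240,140])*4.5,(proj(c,RK['o']+Rrack()@[.0465+.053,.0545,n])-[240,140])*4.5)
```

```text
[[370.37383351 222.21113124]] [[373.9799597  166.32008012]] tool [  4.23269148 -36.28736037  49.65103767] rack [96.28545978 53.09127843 13.07527155]
0.01 [[398.86585719 468.43413606]] [[594.42053113 368.19235069]]
0.015 [[394.08237471 463.26431424]] [[590.34158185 362.44661069]]
0.02 [[389.25878855 458.05114975]] [[586.22746777 356.65133641]]
0.025 [[384.39459225 452.79409524]] [[582.07773217 350.80588452]]
```

>>> {"fn": "step_arm", "kwargs": {"targets": [[0,-5,0,0,0,0],[0,0,0,0,0,0],[0,0,0,0,0,0],[0,0,0,0,0,0],[0,0,0,0,0,0],[0,0,0,0,0,0]], "gripper": -1, "squeeze": 20}}

```text
time_s: 6.88
ee_pos: [0.6084, -0.1956, 0.0954]
eef_rot: [-1.046, 0.002, -1.493]
force: [0.3, 0.0, -0.1]
grip_width: 0.038
```

>>> {"fn": "step_arm", "kwargs": {"targets": [[0,0,0,0,0,0],[0,0,0,0,0,0],[0,0,0,0,0,0]]}}

```text
time_s: 7.25
ee_pos: [0.6086, -0.1957, 0.0957]
eef_rot: [-1.045, 0.001, -1.493]
force: [3.6, 0.9, 1.2]
grip_width: 0.0297
```

```bash
python3 look.py 5; python3 -c "
from h import *
crop(load('side',5),240,140,410,300,4.5,'pics/s5.png')"
```

```text
7.25 [ 0.6086 -0.1957  0.0957] [3.6 0.9 1.2] 0.0297
side [[355.3 238.7]]
top [[371.3 179.2]]
```

View pics/s5.png

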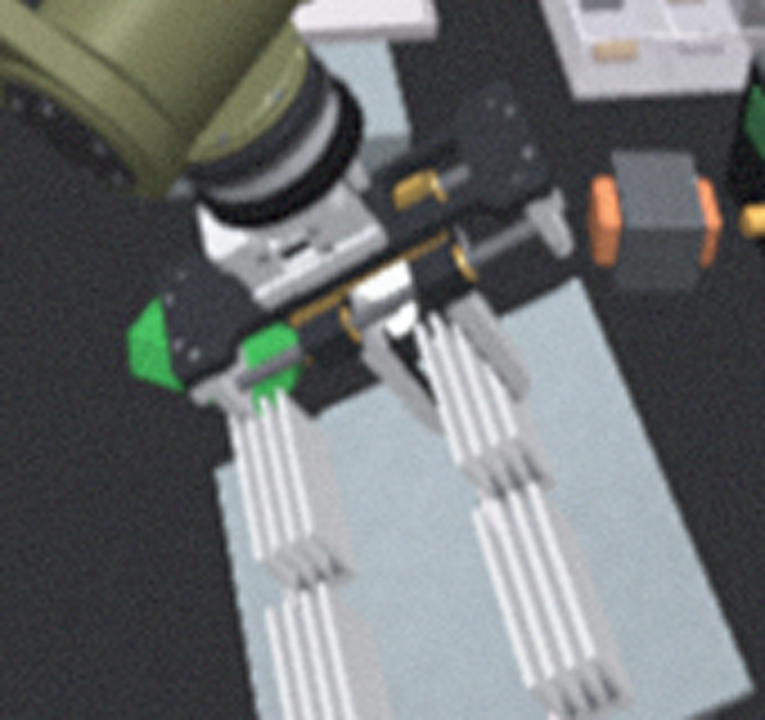

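>>> {"fn": "step_arm", "kwargs": {"targets": [[0,-6,0,0,0,0],[0,-12,0,0,0,0],[0,-16,0,0,0,0],[0,-20,0,0,0,0],[0,-20,0,0,0,0],[0,-20,0,0,0,0],[0,-10,0,0,0,0],[0,-4,0,0,0,0]]}}

```text
time_s: 8.35
ee_pos: [0.5542, -0.2001, 0.1893]
eef_rot: [-1.046, 0.001, -1.493]
force: [0.4, -0.1, -1.1]
grip_width: 0.0299
```

```bash
python3 look.py 6; python3 -c "
from h import *
from plan import *
print(Rrack().T@(np.array([ 0.6086,-0.1957,0.0957])-RK['o'])*1000)
crop(load('side',6),220,100,410,260,4,'pics/s6.png')
# place target: x=-.06 pan, above
p,R=cur()
plan([(*panpose(-.06,0.0,.23),18)])
"
```

```text
8.35 [ 0.5542 -0.2001  0.1893] [ 0.4 -0.1 -1.1] 0.0299
side [[332.8 211.4]]
top [[376.7 196. ]]
[ 46.93696187  57.37512488 -18.20787343]
max [24.   5.   6.   1.8  0.2  0.1]
[[-12, -2, -1, -0.9, 0.1, 0], [-23, -4, -3, -1.8, 0.2, -0.1], [-23, -5, -3, -1.7, 0.2, 0], [-24, -4, -3, -1.8, 0.2, -0.1], [-23, -4, -3, -1.8, 0.2, -0.1], [-23, -4, -4, -1.7, 0.1, 0], [-23, -3, -4, -1.8, 0.2, -0.1], [-24, -4, -4, -1.8, 0.2, 0], [-23, -4, -4, -1.7, 0.2, -0.1], [-23, -3, -4, -1.8, 0.2, 0], [-23, -4, -5, -1.8, 0.2, -0.1], [-24, -3, -4, -1.7, 0.2, -0.1], [-23, -3, -5, -1.8, 0.2, 0], [-23, -3, -5, -1.8, 0.2, -0.1], [-23, -3, -5, -1.7, 0.1, 0], [-23, -3, -6, -1.8, 0.2, -0.1], [-23, -3, -5, -1.8, 0.2, 0], [-12, -1, -3, -0.8, 0.1, -0.1]]
end err mm [-0.   0.3  0. ]
```

View pics/s6.png

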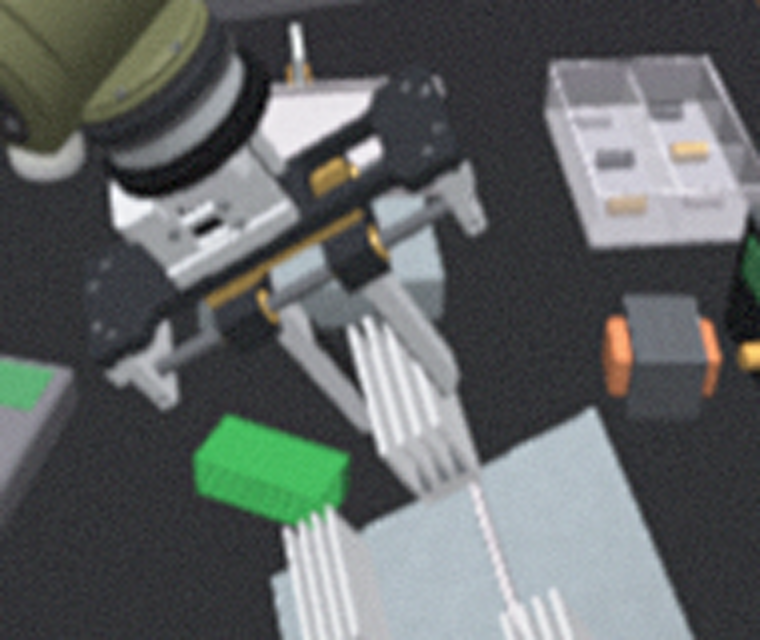

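>>> {"fn": "step_arm", "kwargs": {"targets": [[-12,-2,-1,-0.9,0.1,0],[-23,-4,-3,-1.8,0.2,-0.1],[-23,-5,-3,-1.7,0.2,0],[-24,-4,-3,-1.8,0.2,-0.1],[-23,-4,-3,-1.8,0.2,-0.1],[-23,-4,-4,-1.7,0.1,0],[-23,-3,-4,-1.8,0.2,-0.1],[-24,-4,-4,-1.8,0.2,0],[-23,-4,-4,-1.7,0.2,-0.1]]}}

```text
time_s: 9.57
ee_pos: [0.5011, -0.0042, 0.2089]
eef_rot: [-1.31, 0.005, -1.522]
force: [-0.4, -0.5, -1.2]
grip_width: 0.0297
```

>>> {"fn": "step_arm", "kwargs": {"targets": [[-23,-3,-4,-1.8,0.2,0],[-23,-4,-5,-1.8,0.2,-0.1],[-24,-3,-4,-1.7,0.2,-0.1],[-23,-3,-5,-1.8,0.2,0],[-23,-3,-5,-1.8,0.2,-0.1],[-23,-3,-5,-1.7,0.1,0],[-23,-3,-6,-1.8,0.2,-0.1],[-23,-3,-5,-1.8,0.2,0],[-12,-1,-3,-0.8,0.1,-0.1]]}}

```text
time_s: 10.7
ee_pos: [0.4488, 0.1911, 0.2294]
eef_rot: [-1.571, -0.001, -1.55]
force: [0.3, 0.2, -1.4]
grip_width: 0.0302
```

```bash
python3 look.py 7; python3 -c "
from h import *
from plan import *
crop(load('side',7),180,20,370,200,4,'pics/s7.png')
p,R=panpose(-.06,0,.23);P,Q=cur();print((P-p)*1000,Ro.from_matrix(Q.T@R).as_rotvec(degrees=True))
"
```

```text
10.7 [0.4488 0.1911 0.2294] [ 0.3  0.2 -1.4] 0.0302
side [[273.8 100.4]]
top [[217.1 236.9]]
[-0.06798429  0.97928589 -0.55870639] [-0.00205733  0.09532696  0.04663158]
```

View pics/s7.png

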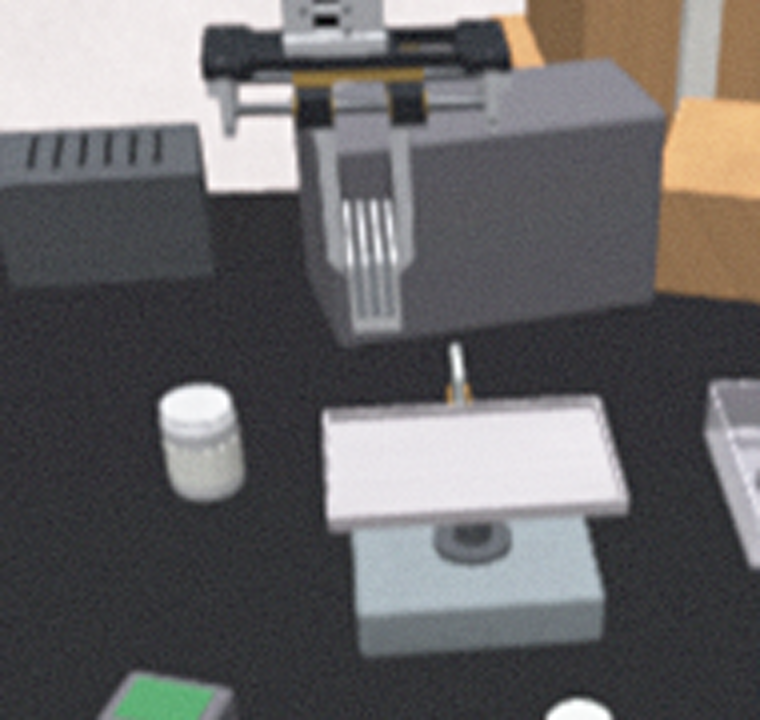

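View pics/top7.png

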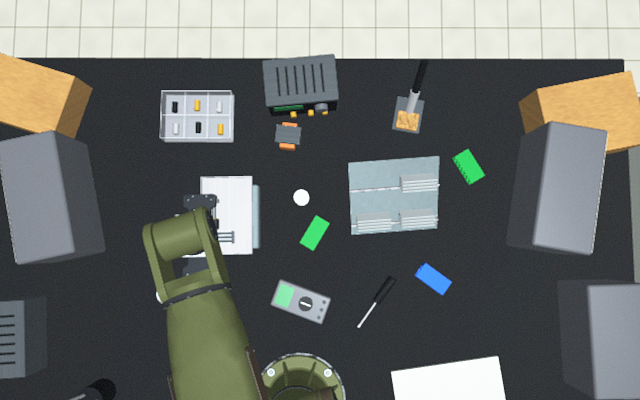

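Run:
```python
from h import *
from plan import *
c=load("side",7);t=load("top",7)
p,R=cur()
Rz=Ro.from_euler('z',SC['yaw']).as_matrix()
ob=[(180+352/4,20+328/4),(180+401/4,20+329/4)]
for zb in(.24,.25,.26,.27):
  for yo in(0,):
    X=[p+Rz@[sx,-.045+yo,0] for sx in(-.015,.015)]
    for q in X:q[2]=zb
    print(zb,proj(c,np.array(X)).round(1),"obs",ob)
crop(t,180,180,270,270,7,'pics/t7.png')
```

```text
0.24 [[268.4 105.5]
 [280.2 104.9]] obs [(268.0, 102.0), (280.25, 102.25)]
0.25 [[268.1 101.9]
 [280.  101.3]] obs [(268.0, 102.0), (280.25, 102.25)]
0.26 [[267.8  98.3]
 [279.8  97.7]] obs [(268.0, 102.0), (280.25, 102.25)]
0.27 [[267.5  94.6]
 [279.6  94. ]] obs [(268.0, 102.0), (280.25, 102.25)]
```

View pics/t7.png

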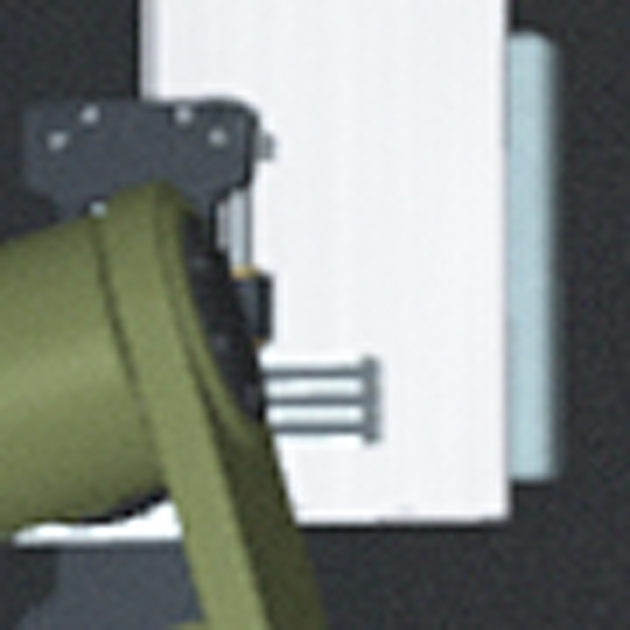

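>>> {"fn": "step_arm", "kwargs": {"targets": [[0,6,0,0,0,0],[0,12,0,0,0,0],[0,18,0,0,0,0],[0,20,0,0,0,0],[0,20,0,0,0,0],[0,16,0,0,0,0],[0,8,0,0,0,0],[0,5,0,0,0,0],[0,5,0,0,0,0]]}}

```text
time_s: 11.92
ee_pos: [0.4493, 0.1901, 0.1202]
eef_rot: [-1.569, -0.0, -1.55]
force: [-1.4, -0.1, -1.6]
grip_width: 0.0301
```

```bash
python3 look.py 8; python3 -c "
from h import *
from plan import *
crop(load('side',8),230,60,350,180,6,'pics/s8.png')
"
```

```text
11.925 [0.4493 0.1901 0.1202] [-1.4 -0.1 -1.6] 0.0301
side [[276.5 135.5]]
top [[226.1 237.3]]
```

View pics/s8.png

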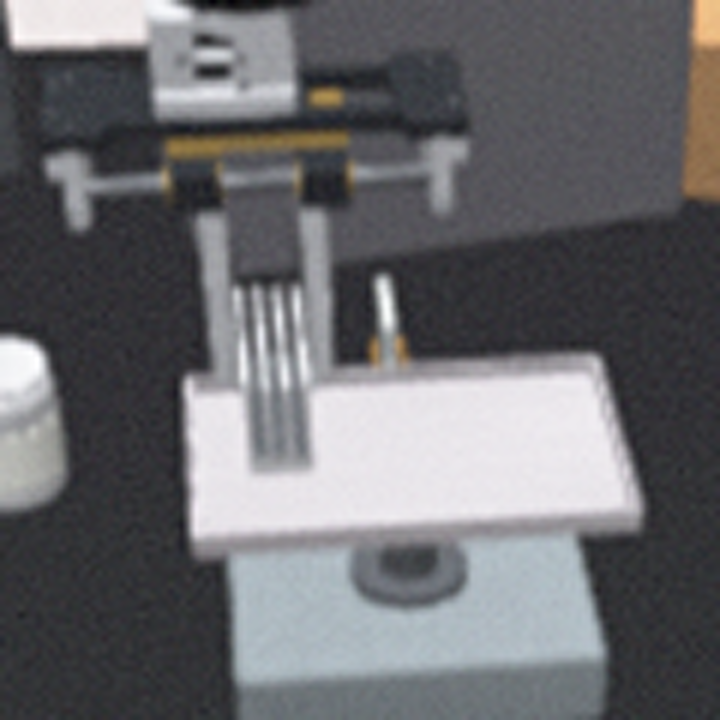

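>>> {"fn": "step_arm", "kwargs": {"targets": [[0,4,0,0,0,0],[0,4,0,0,0,0],[0,4,0,0,0,0],[0,3,0,0,0,0],[0,3,0,0,0,0],[0,3,0,0,0,0],[0,3,0,0,0,0],[0,2,0,0,0,0],[0,2,0,0,0,0],[0,0,0,0,0,0]]}}

```text
time_s: 13.28
ee_pos: [0.4491, 0.19, 0.0919]
eef_rot: [-1.57, -0.001, -1.55]
force: [-0.2, 0.1, -1.0]
grip_width: 0.0295
```

```bash
python3 look.py 9
cat > panz.py <<'E'
import sys
from h import *
k=sys.argv[1]
crop(load('side',k),230,60,350,180,6,f'pics/s{k}.png')
E
python3 panz.py 9
```

```text
13.275 [0.4491 0.19   0.0919] [-0.2  0.1 -1. ] 0.0295
side [[277.  143.8]]
top [[228.1 237.5]]
```

View pics/s9.png

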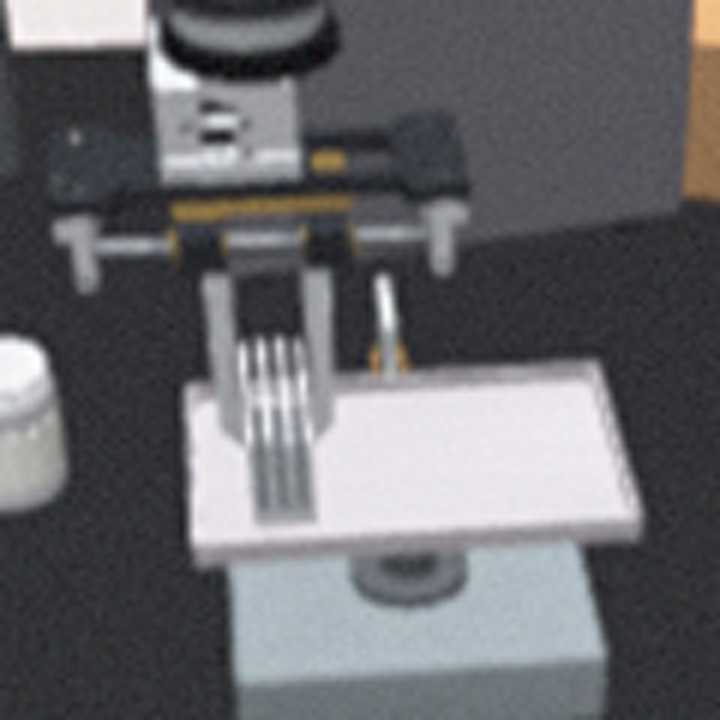

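>>> {"fn": "step_arm", "kwargs": {"targets": [[0,2,0,0,0,0],[0,2,0,0,0,0],[0,2,0,0,0,0],[0,2,0,0,0,0],[0,0,0,0,0,0],[0,0,0,0,0,0]], "squeeze": 3}}

```text
time_s: 14.12
ee_pos: [0.4491, 0.19, 0.084]
eef_rot: [-1.57, -0.001, -1.55]
force: [-0.4, 0.6, 0.5]
grip_width: 0.0302
```

>>> {"fn": "step_arm", "kwargs": {"targets": [[0,0,0,0,0,0],[0,0,0,0,0,0],[0,0,0,0,0,0],[0,0,0,0,0,0],[0,0,0,0,0,0]], "gripper": 0.05}}

```text
time_s: 14.75
ee_pos: [0.4491, 0.19, 0.084]
eef_rot: [-1.57, -0.001, -1.55]
force: [0.8, 0.3, 0.0]
grip_width: 0.0496
```

```bash
python3 look.py 10; python3 panz.py 10
```

```text
14.75 [0.4491 0.19   0.084 ] [0.8 0.3 0. ] 0.0496
side [[277.2 146. ]]
top [[228.7 237.5]]
```

View pics/s10.png

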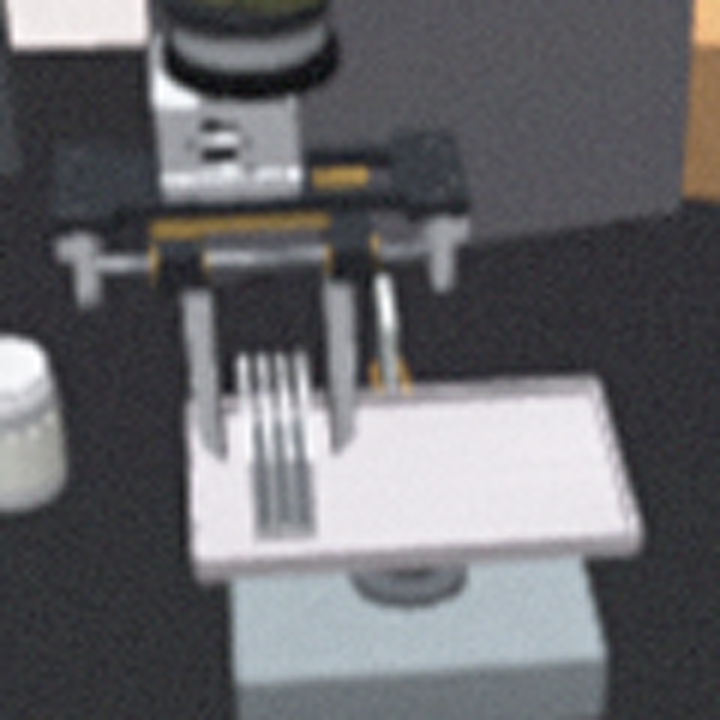

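>>> {"fn": "step_arm", "kwargs": {"targets": [[0,-5,0,0,0,0],[0,-15,0,0,0,0],[0,-20,0,0,0,0],[0,-22,0,0,0,0],[0,-20,0,0,0,0],[0,-8,0,0,0,0]]}}

```text
time_s: 15.6
ee_pos: [0.4495, 0.1902, 0.1759]
eef_rot: [-1.568, 0.0, -1.55]
force: [0.2, 0.4, -0.5]
grip_width: 0.0495
```

```bash
python3 -c "
from plan import *
plan([(*rackpose(-.058,.0575,.10),15)])
"
```

```text
max [29.   2.   2.   2.2  0.3  0.1]
[[14, 1, 0, 1.1, -0.1, 0], [29, 2, 0, 2.1, -0.2, 0.1], [28, 2, 0, 2.1, -0.3, 0.1], [28, 2, -1, 2.2, -0.2, 0], [29, 2, 0, 2.1, -0.2, 0.1], [28, 2, -1, 2.1, -0.3, 0], [29, 2, -1, 2.1, -0.2, 0.1], [28, 2, -1, 2.2, -0.2, 0.1], [28, 2, -1, 2.1, -0.3, 0], [29, 2, -2, 2.1, -0.2, 0.1], [28, 1, -1, 2.2, -0.2, 0.1], [29, 2, -2, 2.1, -0.3, 0], [28, 1, -2, 2.1, -0.2, 0.1], [28, 1, -2, 2.1, -0.2, 0], [15, 1, -2, 1.1, -0.2, 0.1]]
end err mm [-0.2 -0.4 -0.3]
```

>>> {"fn": "step_arm", "kwargs": {"targets": [[14,1,0,1.1,-0.1,0],[29,2,0,2.1,-0.2,0.1],[28,2,0,2.1,-0.3,0.1],[28,2,-1,2.2,-0.2,0],[29,2,0,2.1,-0.2,0.1],[28,2,-1,2.1,-0.3,0],[29,2,-1,2.1,-0.2,0.1],[28,2,-1,2.2,-0.2,0.1]], "gripper": 0.8}}

```text
time_s: 16.6
ee_pos: [0.4533, -0.0244, 0.1573]
eef_rot: [-1.29, 0.003, -1.52]
force: [1.0, -0.7, -0.1]
grip_width: 0.0843
```

>>> {"fn": "step_arm", "kwargs": {"targets": [[28,2,-1,2.1,-0.3,0],[29,2,-2,2.1,-0.2,0.1],[28,1,-1,2.2,-0.2,0.1],[29,2,-2,2.1,-0.3,0],[28,1,-2,2.1,-0.2,0.1],[28,1,-2,2.1,-0.2,0],[15,1,-2,1.1,-0.2,0.1],[0,0,0,0,0,0]]}}

```text
time_s: 17.6
ee_pos: [0.4571, -0.2088, 0.1427]
eef_rot: [-1.051, -0.0, -1.494]
force: [-1.1, -0.1, -0.0]
grip_width: 0.0845
```

```bash
python3 look.py 11; python3 -c "
from h import *
from plan import *
crop(load('side',11),220,100,410,280,4,'pics/s11.png');crop(load('side',11),230,60,350,180,6,'pics/s11p.png')
p,R=rackpose(-.058,.0575,.1);P,Q=cur();print(R.T@(P-p)*1000,Ro.from_matrix(Q.T@R).as_rotvec(degrees=True))
crop(load('top',11),170,165,270,265,6,'pics/t11p.png')
"
```

```text
17.6 [ 0.4571 -0.2088  0.1427] [-1.1 -0.1 -0. ] 0.0845
side [[285.4 233.9]]
top [[378.3 235. ]]
[ 0.32685886  1.31062423 -2.26523373] [0.19558744 0.02049874 0.02787364]
```

View pics/s11.png

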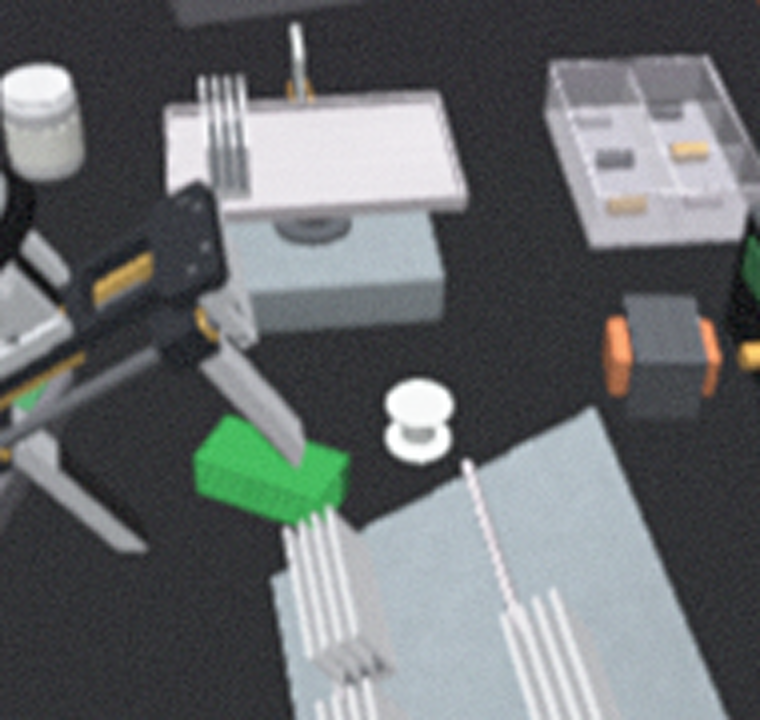

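View pics/s11p.png

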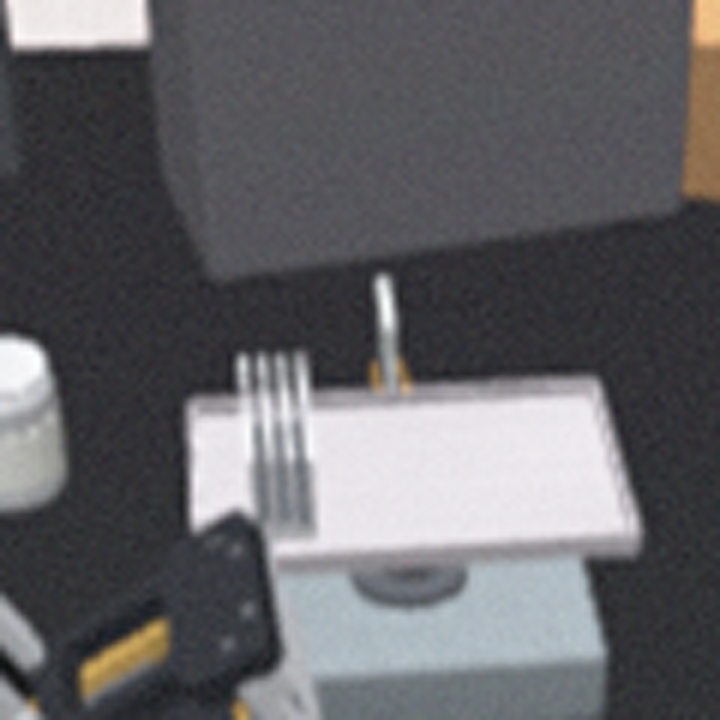

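View pics/t11p.png

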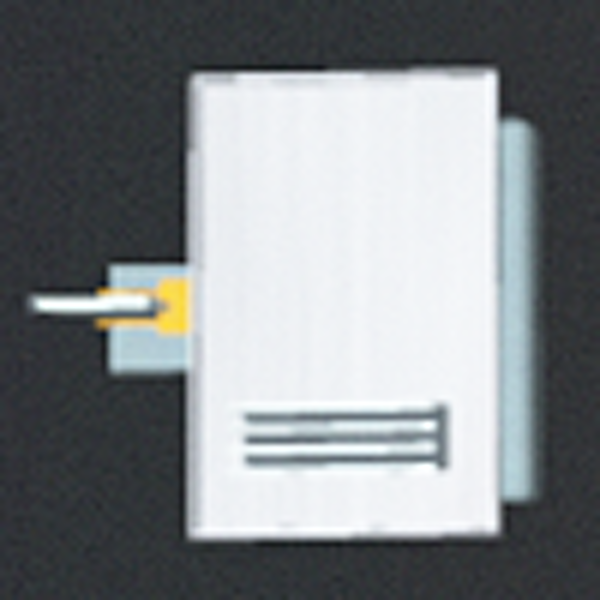

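>>> {"fn": "step_arm", "kwargs": {"targets": [[0,10,2,0,0,0],[0,20,0,0,0,0],[0,20,0,0,0,0],[0,20,0,0,0,0],[0,16,0,0,0,0],[0,12,0,0,0,0],[0,8,0,0,0,0],[0,5,0,0,0,0],[0,4,0,0,0,0],[0,0,0,0,0,0]]}}

```text
time_s: 18.95
ee_pos: [0.5172, -0.2034, 0.045]
eef_rot: [-1.05, -0.001, -1.491]
force: [-0.7, -0.4, 0.1]
grip_width: 0.0846
```

```bash
python3 look.py 12; python3 -c "
from h import *
from plan import *
crop(load('side',12),220,160,380,310,4.5,'pics/s12.png')
P,Q=cur();print(Rrack().T@(P-RK['o'])*1000)
"
```

```text
18.95 [ 0.5172 -0.2034  0.045 ] [-0.7 -0.4  0.1] 0.0846
side [[314.  259.2]]
top [[372.4 214. ]]
[-57.78831724  56.85089796 -16.05562206]
```

View pics/s12.png

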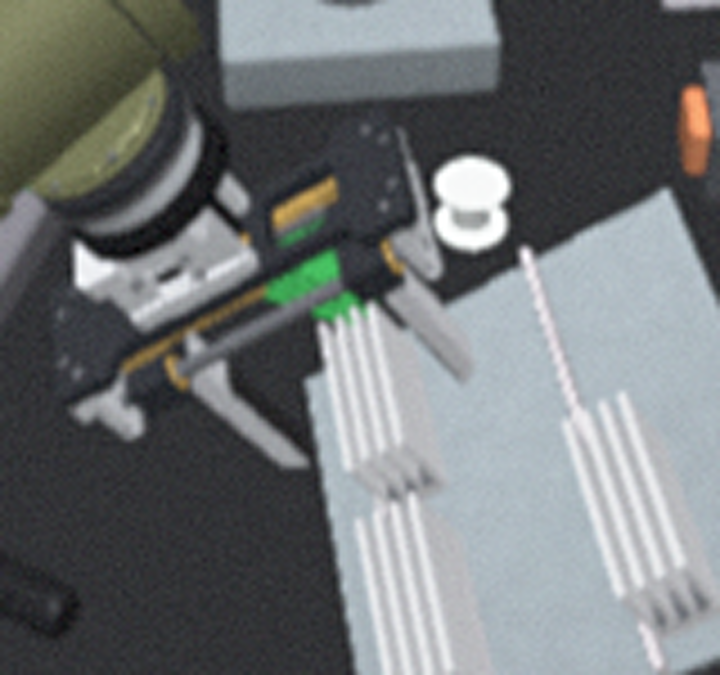

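>>> {"fn": "step_arm", "kwargs": {"targets": [[0,0,0,0,0,0],[0,0,0,0,0,0],[0,0,0,0,0,0],[0,0,0,0,0,0],[0,0,0,0,0,0],[0,0,0,0,0,0],[0,0,0,0,0,0],[0,0,0,0,0,0]], "gripper": -1, "squeeze": 20}}

```text
time_s: 20.05
ee_pos: [0.5171, -0.2033, 0.045]
eef_rot: [-1.05, -0.001, -1.491]
force: [-1.0, -0.2, 0.1]
grip_width: 0.0298
```

>>> {"fn": "step_arm", "kwargs": {"targets": [[0,-6,0,0,0,0],[0,-12,0,0,0,0],[0,-16,0,0,0,0],[0,-20,0,0,0,0],[0,-20,0,0,0,0],[0,-20,0,0,0,0],[0,-16,0,0,0,0],[0,-8,0,0,0,0]]}}

```text
time_s: 21.05
ee_pos: [0.458, -0.2081, 0.1484]
eef_rot: [-1.049, -0.002, -1.492]
force: [0.3, 0.5, -1.5]
grip_width: 0.0294
```

```bash
python3 look.py 13; python3 -c "
from h import *
from plan import *
crop(load('side',13),200,100,380,280,4,'pics/s13.png')
plan([(*panpose(.055,0.0,.23),18)])
"
```

```text
21.05 [ 0.458  -0.2081  0.1484] [ 0.3  0.5 -1.5] 0.0294
side [[285.7 231.7]]
top [[378.3 234.6]]
max [24.   5.   9.   1.8  0.2  0.1]
[[-11, 0, 5, -0.9, 0.1, 0], [-23, 0, 9, -1.7, 0.2, -0.1], [-24, -1, 9, -1.8, 0.2, 0], [-23, -1, 9, -1.8, 0.2, -0.1], [-23, -1, 9, -1.7, 0.2, 0], [-23, -2, 9, -1.8, 0.2, -0.1], [-23, -2, 9, -1.7, 0.2, 0], [-23, -2, 9, -1.8, 0.2, -0.1], [-23, -2, 8, -1.7, 0.2, 0], [-24, -3, 9, -1.8, 0.2, 0], [-23, -3, 8, -1.8, 0.2, -0.1], [-23, -3, 8, -1.7, 0.2, 0], [-23, -4, 8, -1.8, 0.1, -0.1], [-24, -3, 7, -1.7, 0.2, 0], [-23, -4, 8, -1.8, 0.2, -0.1], [-23, -5, 7, -1.8, 0.2, 0], [-24, -4, 7, -1.7, 0.2, -0.1], [-11, -2, 3, -0.9, 0.1, 0]]
end err mm [-0.3 -0.5 -0.4]
```

View pics/s13.png

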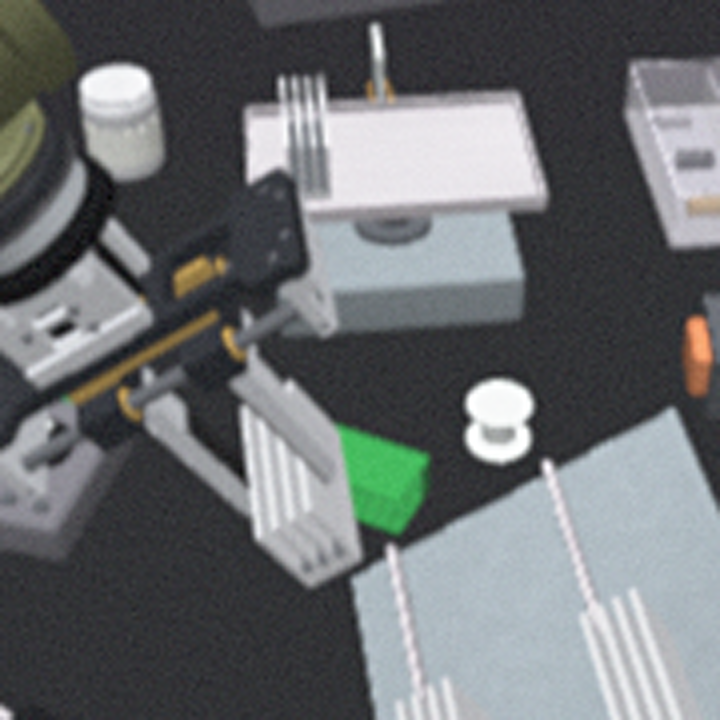

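>>> {"fn": "step_arm", "kwargs": {"targets": [[-11,0,5,-0.9,0.1,0],[-23,0,9,-1.7,0.2,-0.1],[-24,-1,9,-1.8,0.2,0],[-23,-1,9,-1.8,0.2,-0.1],[-23,-1,9,-1.7,0.2,0],[-23,-2,9,-1.8,0.2,-0.1],[-23,-2,9,-1.7,0.2,0],[-23,-2,9,-1.8,0.2,-0.1],[-23,-2,8,-1.7,0.2,0]]}}

```text
time_s: 22.28
ee_pos: [0.5112, -0.0071, 0.1875]
eef_rot: [-1.312, 0.004, -1.521]
force: [0.5, 0.2, -0.6]
grip_width: 0.0298
```

>>> {"fn": "step_arm", "kwargs": {"targets": [[-24,-3,9,-1.8,0.2,0],[-23,-3,8,-1.8,0.2,-0.1],[-23,-3,8,-1.7,0.2,0],[-23,-4,8,-1.8,0.1,-0.1],[-24,-3,7,-1.7,0.2,0],[-23,-4,8,-1.8,0.2,-0.1],[-23,-5,7,-1.8,0.2,0],[-24,-4,7,-1.7,0.2,-0.1],[-11,-2,3,-0.9,0.1,0]]}}

```text
time_s: 23.4
ee_pos: [0.5638, 0.193, 0.2282]
eef_rot: [-1.574, 0.001, -1.549]
force: [-0.5, 0.1, -2.6]
grip_width: 0.0298
```

```bash
python3 look.py 14; python3 panz.py 14; python3 -c "
from h import *
from plan import *
p,R=panpose(.055,0,.23);P,Q=cur();print((P-p)*1000,Ro.from_matrix(Q.T@R).as_rotvec(degrees=True))
"
```

```text
23.4 [0.5638 0.193  0.2282] [-0.5  0.1 -2.6] 0.0298
side [[316.7  98.9]]
top [[217.5 189.8]]
[-0.0802097   0.38451795 -1.70653705] [ 0.11697517  0.11121239 -0.04247103]
```

View pics/s14.png

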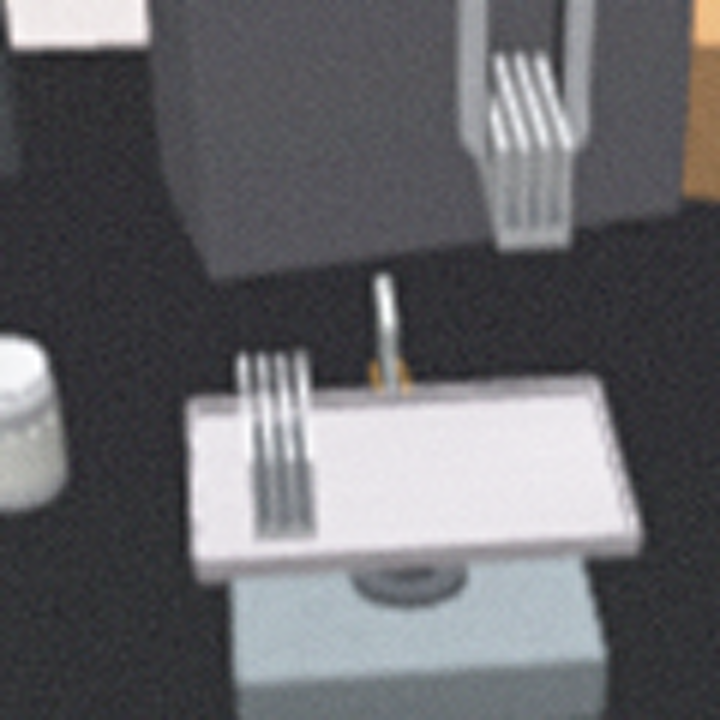

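>>> {"fn": "step_arm", "kwargs": {"targets": [[0,6,0,0,0,0],[0,12,0,0,0,0],[0,18,0,0,0,0],[0,22,0,0,0,0],[0,22,0,0,0,0],[0,16,0,0,0,0],[0,9,0,0,0,0],[0,5,0,0,0,0],[0,4,0,0,0,0],[0,4,0,0,0,0],[0,4,0,0,0,0],[0,4,0,0,0,0]]}}

```text
time_s: 25.0
ee_pos: [0.5637, 0.192, 0.103]
eef_rot: [-1.572, 0.001, -1.55]
force: [-0.1, 0.2, -1.5]
grip_width: 0.0298
```

>>> {"fn": "step_arm", "kwargs": {"targets": [[0,3,0,0,0,0],[0,3,0,0,0,0],[0,3,0,0,0,0],[0,3,0,0,0,0],[0,3,0,0,0,0],[0,3,0,0,0,0],[0,3,0,0,0,0],[0,2,0,0,0,0],[0,0,0,0,0,0]]}}

```text
time_s: 26.12
ee_pos: [0.5635, 0.192, 0.08]
eef_rot: [-1.572, 0.001, -1.55]
force: [-0.6, -0.4, -1.4]
grip_width: 0.03
```

```bash
python3 look.py 15; python3 panz.py 15
```

```text
26.125 [0.5635 0.192  0.08  ] [-0.6 -0.4 -1.4] 0.03
side [[316.  144.9]]
top [[229.1 195.6]]
```

View pics/s15.png

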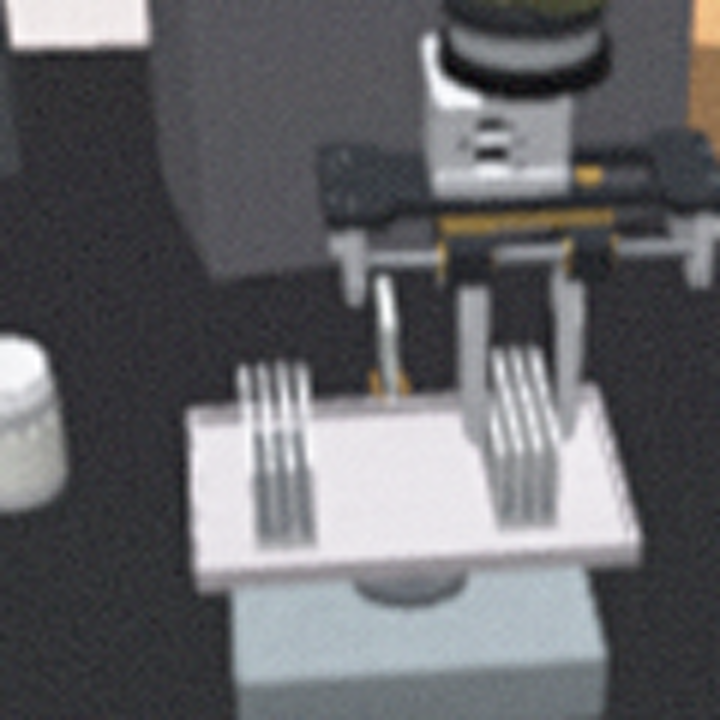

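>>> {"fn": "step_arm", "kwargs": {"targets": [[0,2,0,0,0,0],[0,2,0,0,0,0],[0,2,0,0,0,0],[0,1,0,0,0,0],[0,0,0,0,0,0],[0,0,0,0,0,0]], "squeeze": 3}}

```text
time_s: 26.98
ee_pos: [0.5636, 0.192, 0.0732]
eef_rot: [-1.572, 0.001, -1.55]
force: [-0.2, -0.4, 0.1]
grip_width: 0.0301
```

>>> {"fn": "step_arm", "kwargs": {"targets": [[0,0,0,0,0,0],[0,0,0,0,0,0],[0,0,0,0,0,0],[0,0,0,0,0,0],[0,0,0,0,0,0]], "gripper": 0.05}}

```text
time_s: 27.6
ee_pos: [0.5636, 0.192, 0.0731]
eef_rot: [-1.572, 0.001, -1.55]
force: [-1.2, -0.3, -0.2]
grip_width: 0.0491
```

>>> {"fn": "step_arm", "kwargs": {"targets": [[0,-5,0,0,0,0],[0,-15,0,0,0,0],[0,-20,0,0,0,0],[0,-24,0,0,0,0],[0,-25,0,0,0,0],[0,-25,0,0,0,0],[0,-25,0,0,0,0],[0,-10,0,0,0,0]]}}

```text
time_s: 28.6
ee_pos: [0.5641, 0.192, 0.2245]
eef_rot: [-1.569, 0.002, -1.55]
force: [0.3, -1.1, 0.3]
grip_width: 0.0493
```

```bash
python3 look.py 16; python3 panz.py 16;python3 -c "
from h import *
crop(load('top',16),170,165,270,265,6,'pics/t16p.png')
from plan import *
P,Q=cur()
plan([(P+np.array([-.15,-.25,.04]),Q,10)])"
```

```text
28.6 [0.5641 0.192  0.2245] [ 0.3 -1.1  0.3] 0.0493
side [[316.8 100.3]]
top [[218.3 189.8]]
max [28.  5. 18.  0.  0.  0.]
[[14, -2, -9, 0, 0, 0], [27, -5, -17, 0, 0, 0], [28, -4, -17, 0, 0, 0], [27, -5, -17, 0, 0, 0], [27, -4, -18, 0, 0, 0], [28, -5, -17, 0, 0, 0], [27, -4, -17, 0, 0, 0], [28, -5, -17, 0, 0, 0], [27, -4, -18, 0, 0, 0], [14, -2, -8, 0, 0, 0]]
end err mm [ 0.2 -0.2 -0.5]
```

View pics/s16.png

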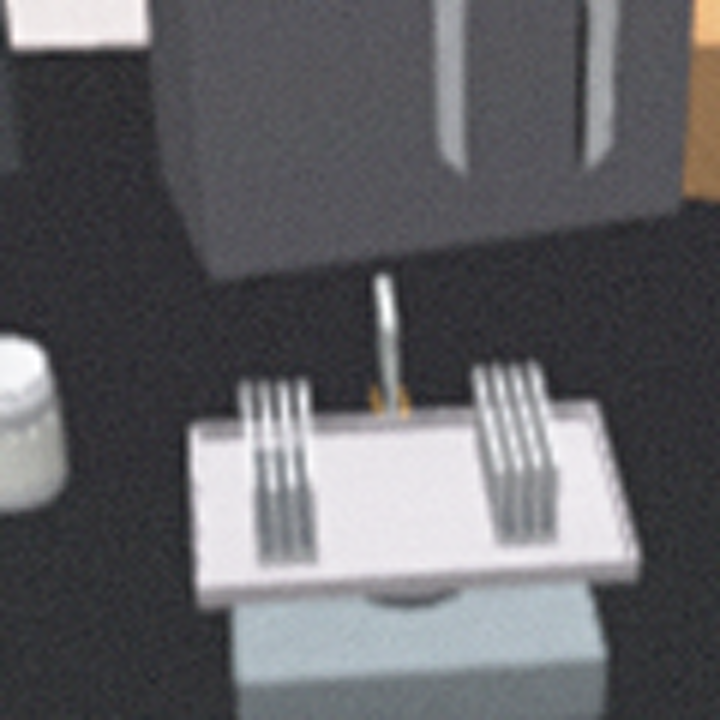

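View pics/t16p.png

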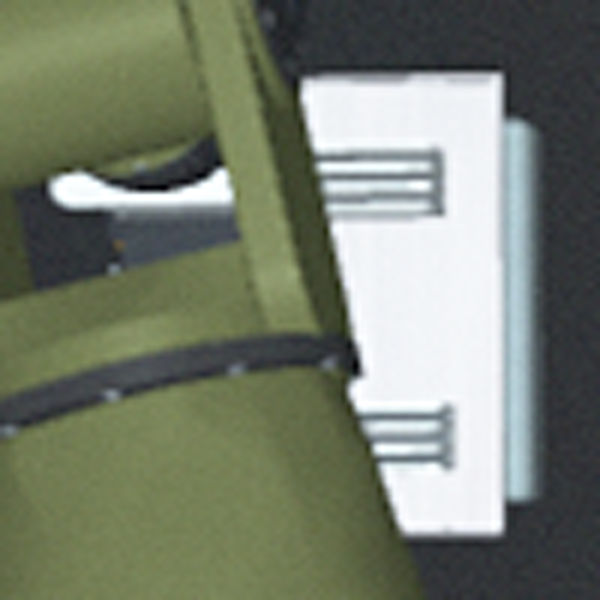

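>>> {"fn": "step_arm", "kwargs": {"targets": [[14,-2,-9,0,0,0],[27,-5,-17,0,0,0],[28,-4,-17,0,0,0],[27,-5,-17,0,0,0],[27,-4,-18,0,0,0],[28,-5,-17,0,0,0],[27,-4,-17,0,0,0],[28,-5,-17,0,0,0],[14,-2,-8,0,0,0],[0,0,0,0,0,0]]}}

```text
time_s: 29.95
ee_pos: [0.431, -0.0315, 0.2579]
eef_rot: [-1.572, 0.001, -1.552]
force: [0.5, -0.1, 0.1]
grip_width: 0.0496
```

```bash
python3 look.py 17
cat > track.py <<'E'
from h import *
from plan import SC
from scipy.spatial.transform import Rotation as Ro
s0=load('side',0)
Rz=Ro.from_euler('z',SC['yaw']).as_matrix()
P=lambda x,y,z:SC['o']+Rz@[x,y,0]+[0,0,z]
c0=.0184
# patches at front rim corners, far pan corners; displacement -> dz
def patch(c,u,v,r=(7,5)):
    g=cv2.cvtColor(c['pixels'],cv2.COLOR_RGB2GRAY); return g
def meas(k,pts):
    c=load('side',k);out=[]
    g0=cv2.cvtColor(s0['pixels'],cv2.COLOR_RGB2GRAY);g=cv2.cvtColor(c['pixels'],cv2.COLOR_RGB2GRAY)
    for X in pts:
        # intensity profile along projected vertical track
        zs=np.arange(-.03,.05,.0005)
        best=[]
        n=np.linspace(-.012,.012,9) # lateral x samples
        def prof(g,dz):
            Q=np.array([X+Rz@[a,0,h-dz] for a in n for h in np.linspace(-.018,.008,14)])
            q=proj(s0,Q).astype(np.float32); return cv2.remap(g,q[:,0].reshape(1,-1),q[:,1].reshape(1,-1),cv2.INTER_LINEAR).ravel().astype(float)
        t=prof(g0,0)
        d=[((prof(g,z)-t)**2).mean() for z in zs]; i=int(np.argmin(d)); out.append((round(zs[i]*1000,1),round(d[i])))
    return out
pts=[P(x,-.069,.143-c0) for x in(-.09,-.06,-.03,0,.03,.06,.085)]
for k in (7,13,14,16,17): print(k,meas(k,pts))
E
python3 track.py; python3 -c "
from h import *
crop(load('side',17),230,60,350,180,6,'pics/s17.png');crop(load('top',17),170,165,270,265,6,'pics/t17.png')"
```

```text
29.95 [ 0.431  -0.0315  0.2579] [ 0.5 -0.1  0.1] 0.0496
side [[267.1 138.3]]
top [[308.6 244.9]]
7 [(np.float64(0.0), 4), (np.float64(0.0), 3), (np.float64(0.0), 4), (np.float64(0.0), 5), (np.float64(0.0), 2), (np.float64(0.0), 5), (np.float64(0.0), 5)]
13 [(np.float64(-23.0), 3010), (np.float64(-30.0), 2997), (np.float64(13.0), 35), (np.float64(13.0), 93), (np.float64(13.0), 43), (np.float64(13.0), 46), (np.float64(13.0), 179)]
14 [(np.float64(13.0), 37), (np.float64(13.5), 44), (np.float64(13.0), 31), (np.float64(13.0), 100), (np.float64(13.0), 42), (np.float64(13.0), 48), (np.float64(13.0), 173)]
16 [(np.float64(28.5), 21), (np.float64(28.5), 48), (np.float64(27.5), 258), (np.float64(27.5), 251), (np.float64(28.0), 55), (np.float64(28.0), 66), (np.float64(27.5), 578)]
17 [(np.float64(28.5), 22), (np.float64(28.5), 45), (np.float64(27.5), 248), (np.float64(27.5), 239), (np.float64(28.0), 56), (np.float64(28.0), 66), (np.float64(27.5), 574)]
```

View pics/s17.png

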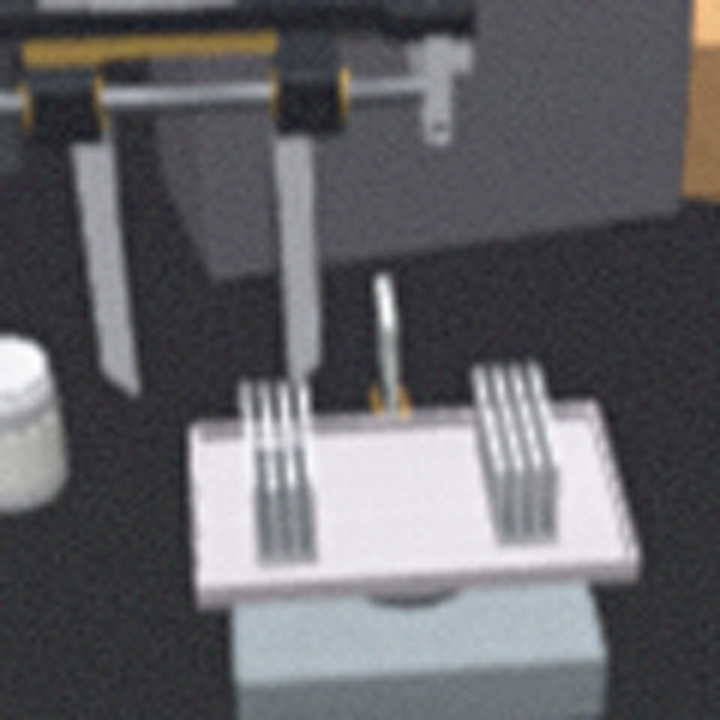

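View pics/t17.png

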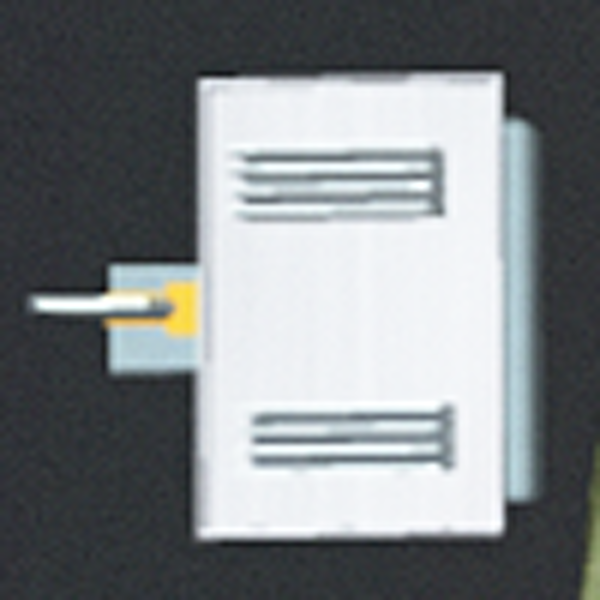

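View pics/top17.png

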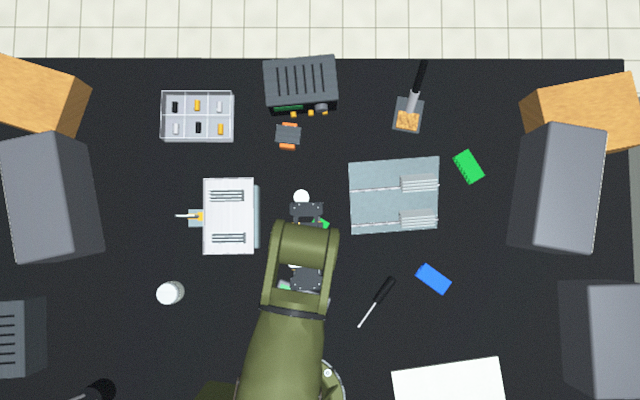

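```bash
python3 -c "
from station import job
print(job.hand_in())"
```

```text
the job is handed in; nothing more can be done
None
```

I set two heat sinks on the scale pan, one at a time, and handed the job in at about 30 s. They were the left one of the upper row and the left one of the lower row. Each was lifted clear of its lip and lowered slowly until the pan had taken most of its weight, then let go.

**Last checks before handing in:**
- **Pointer:** The pan settled about 28 mm lower than empty, with no change between the last two pictures. With my preset estimate of about 18 mm, the sum is about 46 mm, inside the 40–57 mm band. A third heat sink would have made about 60 mm, which is too low.
- **Heat sinks:** Both stand upright and apart on the pan floor. The other two have not been touched and are still in the rack.
- **Surroundings:** The spool and the transformer look unmoved, and the gripper is well clear of everything.

**What disagreed or could not be checked:**
- **Fingertips:** The pictures showed the fingertips about 36–44 mm short of the reported TCP. I used the pictures and kept an eye on the force readings, and both grasps held at about 30 mm wide.
- **First sink's reading:** After one heat sink the pan had sunk about 13 mm, slightly under the nominal 14 mm.
- **Pointer not seen directly:** Neither camera shows the pointer against the two lines. Its position comes from the measured pan height, with an error of about 2–3 mm, and it sits more than 7 mm from either line.

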